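Sort the seasonings off the hob

ROBOT

A 6-joint arm with a two-finger parallel gripper is mounted at the origin on a cart in front of the work surface, level with it; the furniture and walls round the work are solid. World frame = base frame: x ahead of the robot, y to its left, z up, the work surface at z = 0. Lengths are in m, angles in degrees, forces in N, time in s.
With the tool pointing down it reaches from about 0.375 to 0.9 m from the base axis. Payload 3.1 kg.
Tool frame: the origin (TCP) lies at the very end of the fingers, on their centre line; the grasp point (between the pads) lies 19 mm behind it (bot.hold_point_z is the z of the grasp point in the tool frame, in m); z points along the fingers, y is the direction in which the jaws open and shut (so a half turn about z gives the same grasp; the last joint's range is limited). The gripper opens to 87 mm and grips with 3 to 60 N. Pads are 19 mm wide; open, the fingers measure 117 mm over their backs; the gripper's body (75 mm by 190 mm) begins 51 mm behind the grasp point.
Start: joints at [56.064, 30.224, 82.088, -0, 67.689, -10.227], TCP at [0.251, 0.572, 0.223] pointing down, gripper open.
Joint ranges: [-176.69, 176.69], [-43.24, 126.21], [12.49, 139.97], [-82, 262], [0, 151.66], [-163.58, 163.58]. Speed limits (degrees/s): [159.86, 159.86, 180, 180, 180, 180].

INTERFACE

Orientations are given as a 3x3 rotation matrix whose columns are the frame's x, y, z axes.
In Python, from rig import bot gives the robot as it stands.
- The arm moves only by the tool servo_tool, never from a script. Its argument "increments" is a list of rows, each a list of 3 entries, a list of its own where there are three numbers: the closure, from 0 (fully open) to 1 (shut), then the shift along the tool's x, y, z in mm, then the turn about the tool's z in degrees. In form: [[claw, [x, y, z], turn], ...]. A call has 1 to 5 rows; each row shifts and turns the commanded pose from where the row before left it, along the tool's axes as they then stand; what a row does not reach is not made up. A row lasts 1/8 s, in which the tool goes at most 62.5 mm and 10.7 degrees, less where a joint would pass 70% of its speed; a pose out of reach is approached as far as the arm can. A call with a gripper value outside its range is refused whole. The fingers move at their own pace and stop on an object; the grip force is fixed at half the most. Time passes only in rows, so rows that do not move let the fingers close. It gives the time, the measured TCP pose, the force and the opening at its end, in the units of the state.
- bot.read_state(): the state, without advancing time (a new reading comes with each control period).
- bot.capture(name): name is "scene" or "top" or "wrist"; returns (picture, depth): 480x640x3 uint8, blue, green, red; 480x640 float32, m along the optical axis (not along the pixel's ray), 0 where there is no reading.
- bot.camera_info(name): a dict with "K" (3x3 intrinsics, pixels), "R" (3x3) and "t" (3): a world point X has camera coordinates R X + t; the wrist camera has in their place "mount" (4x4, takes a point from camera to tool coordinates, whose origin is the TCP and whose axes are the flange's). Camera axes: x right, y down, z forward; pixel columns grow to the right and rows downward; lengths in m; the calibration is good to about 2 mm. A picture is of the moment at which its call begins: read the wrist's pose just before it. camera_info takes no time and is no camera call.
- bot.hand_in(): hands the job in, once; it reports no verdict.
Trained networks look in the newest picture that a camera, given by its name, has taken for a name from the list of things; names that differ only in an ending like _2 or _b are one class to them, and where a whole thing is asked for, a point or a joint stands for the part that bears it (a point fixed in the world has none). Each returns a list of dicts, best first, with "p" (0 to 1); they miss things now and then, are a little off and sometimes report something else, mostly with a low value. They report only what shows in the picture. A call takes as long as a camera call.
- bot.find_in(camera, thing): "bbox" ([left, top, right, bottom] in pixels, round what is visible of it).
- bot.trace(camera, thing): "region" (480x640 bool, what is visible of it) and "bbox" ([left, top, right, bottom] in pixels, round what is visible of it).
The state is a dict: "time_s": time; "joint_positions": joint angles; "qvel": joint speeds; "tau": joint torques, N m; "position": TCP position; "tcp_rot": TCP orientation; "force": force on the tool from outside, world axes, zero at the start; "moment": the same for the moment, N m; "opening": opening from 0.0 (shut) to 1.0 (fully open).
Only numpy, scipy, OpenCV 4.12 (cv2) and the standard library are available. Lean on these libraries where they do the work, as an engineer would, in place of code of your own. Each camera call takes 0.05 s, during which the arm holds its last target.

TASK

Clear away what was left on and beside the hob: stand the two spice jars upright in the wooden box, one in each bay, stand the salt shaker in the smaller bay and the pepper mill in the larger bay of the blue-grey tray, and put the lemon in the white bowl. Leave the honey jar and the mug where they are.

Things in the scene. Friction and masses are not known exactly. Their poses are not given: they have to be found in the camera images.
- spice_jar_red: glass spice jar with an orange-brown cap and a red and white label; round, 42 mm across, 106 mm tall, stands upright on the black glass hob, whose surface is 6 mm above the worktop; origin at the centre of its underside, z up along the jar
- spice_jar_green: glass spice jar with a black cap and a green label; round, 40 mm across, 105 mm tall, stands upright on the hob; origin at the centre of its underside, z up along the jar
- salt_shaker: small grey and clear salt shaker; round, 44 mm across up to 66 mm, 34 mm across at its domed top, 90 mm tall, stands upright on the hob; origin at the centre of its underside, z up
- pepper_mill: turned brown wooden pepper mill; round, 170 mm tall, 58 mm across at its foot, its rounded head 50 mm across between 123 and 159 mm above the foot (widest near 140 mm) with a 12 mm metal knob on top; the head does not turn; stands upright on the hob; origin at the centre of its underside, z up
- lemon: yellow lemon lying on the worktop to the left of the hob, towards the back; 78 mm long, 55 mm thick, 56 mm high; origin at its underside below its middle, x along its length, y across (grip across y at half height)
- spice_box: fixed light wooden box, open above, with two equal square bays in a row, each 64 x 64 mm inside; outside 152 mm along its own x, 76 mm along y, walls 42 mm high and 6 mm thick, a 12 mm bar between the bays; the bays' floors, 6 mm above the worktop, are centred at x = -38 mm and x = +38 mm, y = 0; origin at the centre of its underside, z up
- cruet_tray: fixed blue-grey tray, open above, with two bays of different size in a row and grey liners; outside 170 mm along its own x, 88 mm along y, walls 34 mm high and 4 mm thick, an 18 mm bar between the bays; the smaller bay (64 mm in x, 80 mm in y) is centred at x = -49 mm, y = 0 on the side nearer the robot, the larger bay (80 x 80 mm) at x = +41 mm, y = 0; the floors are 6 mm above the worktop; origin at the centre of its underside, z up
- fruit_bowl: fixed round white bowl, 156 mm across at the rim, 50 mm high, wall 4 mm; the flat inner floor is 70 mm across, 5 mm above the worktop, and the sides curve up from it to the rim; origin at the centre of its underside
- honey_jar: bystander: glass jar of honey with a grey lid, 71 mm across, 110 mm tall, stands behind the boxes; origin at the centre of its underside
- mug: bystander: white mug with small blue dots, 92 mm across, 93 mm tall, stands behind the boxes; origin at the middle of its underside, handle at its -y side

How it is judged (in metres and radians):
At the end, for the whole second after the job is handed in: Both spice jars stand on the floor of the wooden box, one per bay, the salt shaker on the floor of the smaller and the pepper mill of the larger tray bay, all upright within 0.12 rad and at rest; the lemon rests in the bowl, its underside's middle within 55 mm of the bowl's axis (x of spice_jar_red in the frame of spice_box between -0.06 and 0.06 m and y of spice_jar_red in the frame of spice_box between -0.02 and 0.02 m and z of spice_jar_red in the frame of spice_box between 0 and 0.014 m and angle between each of spice_jar_red, spice_jar_green, salt_shaker, pepper_mill's own z axis and vertical below 0.12 rad and linear speed of each of spice_jar_red, spice_jar_green, salt_shaker, pepper_mill below 0.02 m/s and x of spice_jar_green in the frame of spice_box between -0.06 and 0.06 m and y of spice_jar_green in the frame of spice_box between -0.02 and 0.02 m and z of spice_jar_green in the frame of spice_box between 0 and 0.014 m and x of salt_shaker in the frame of cruet_tray between -0.065 and -0.033 m and y of salt_shaker in the frame of cruet_tray between -0.026 and 0.026 m and z of salt_shaker in the frame of cruet_tray between 0 and 0.014 m and x of pepper_mill in the frame of cruet_tray between 0.025 and 0.057 m and y of pepper_mill in the frame of cruet_tray between -0.018 and 0.018 m and z of pepper_mill in the frame of cruet_tray between 0 and 0.014 m and horizontal distance between lemon and fruit_bowl below 0.055 m and contact force between lemon and fruit_bowl above 0.1 N and linear speed of lemon below 0.03 m/s); the robot touches nothing.
It fails at once if the honey jar or the mug is shifted by more than 30 mm (distance of any of honey_jar, mug from where it was at the start of the episode above 0.03 m).
It also fails if it takes over 134 s, if anything falls off the work surface, if the arm or the gripper's body presses on something with over 40 N, if the wrist force passes 120 N, or if a joint passes its speed limit or range.

## Working session

There is one attempt and no reset: what is moved stays moved. The work goes in short steps, Python scripts to look and compute and a tool call to move; the robot and the scene stay as the last step left them, time stands still between calls to the robot, and variables do not carry over. Pictures are saved under pics/ and viewed, and the job is handed in when it is done.

Besides the shell and the picture viewer there is one more tool, called after "Request:" as name(argument=value, ...) on one line, values as JSON. servo_tool: Moves the arm, as the interface text tells. Its arguments: {"type":"object","properties":{"increments":{"type":"array","items":{"type":"array"}}},"required":["increments"]}

```bash
ls; mkdir -p pics; python3 - <<'E'
from rig import bot
import cv2,numpy as np
s=bot.read_state();print(s)
print(bot.hold_point_z)
for c in ["scene","top"]:
    p,d=bot.capture(c);cv2.imwrite(f"pics/{c}0.png",p);np.save(f"{c}_d.npy",d);i=bot.camera_info(c);print(c,{k:np.round(v,3).tolist() for k,v in i.items()})
print(bot.camera_info("wrist"))
E
```

```text
pics
{'time_s': 0.0, 'joint_positions': array([ 5.60635807e+01,  3.02788894e+01,  8.21575839e+01,  2.77246807e-03,
        6.76871658e+01, -1.02275116e+01]), 'qvel': array([-0.03050761, -0.04885592,  0.04452584, -0.01253525, -0.00669907,
        0.06124636]), 'tau': array([ 1.67788485e-04, -4.40037239e+01, -1.76593870e+01,  6.34062756e-02,
        5.82835008e-02, -1.88352892e-04]), 'position': array([0.25085374, 0.57164975, 0.22156579]), 'tcp_rot': array([[-9.15592420e-01,  4.02105681e-01, -1.24184047e-03],
       [ 4.02107371e-01,  9.15590818e-01, -1.76533261e-03],
       [ 4.27167457e-04, -2.11567836e-03, -9.99997671e-01]]), 'force': array([ 0.41169456,  0.40891835, -0.36835123]), 'moment': array([ 0.02024078,  0.0168957 , -0.04510517]), 'opening': 1.0006105818009114}
-0.0187
scene {'K': [[561.164, 0.0, 318.081], [0.0, 561.164, 246.591], [0.0, 0.0, 1.0]], 'R': [[0.878, -0.479, 0.008], [-0.35, -0.652, -0.673], [0.328, 0.588, -0.74]], 't': [-0.538, 0.183, 1.368]}
top {'K': [[454.756, 0.0, 321.093], [0.0, 454.756, 237.372], [0.0, 0.0, 1.0]], 'R': [[0.001, -1.0, 0.002], [-0.996, -0.002, -0.088], [0.088, -0.002, -0.996]], 't': [-0.072, 0.589, 0.967]}
{'K': array([[410.5188639 ,   0.        , 316.87024605],
       [  0.        , 410.5188639 , 233.79224114],
       [  0.        ,   0.        ,   1.        ]]), 'mount': array([[-1.32591618e-04, -9.61744430e-01, -2.73948232e-01,
         7.47526374e-02],
       [ 9.99999884e-01, -9.40400996e-07, -4.80700957e-04,
         3.34968032e-04],
       [ 4.62053847e-04, -2.73948265e-01,  9.61744319e-01,
        -1.62240178e-01],
       [ 0.00000000e+00,  0.00000000e+00,  0.00000000e+00,
         1.00000000e+00]])}
```

View pics/scene0.png

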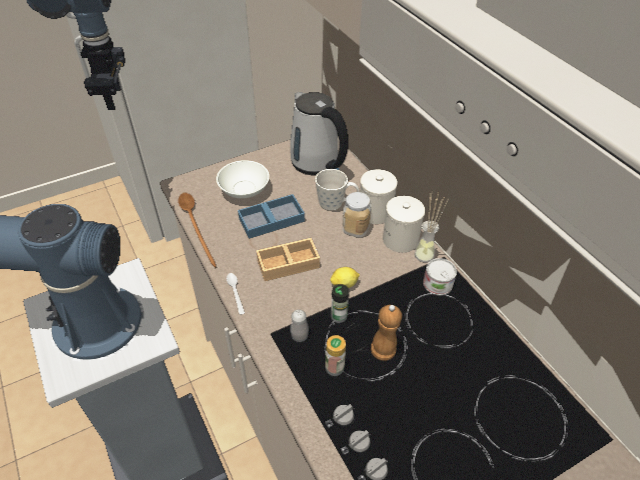

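View pics/top0.png

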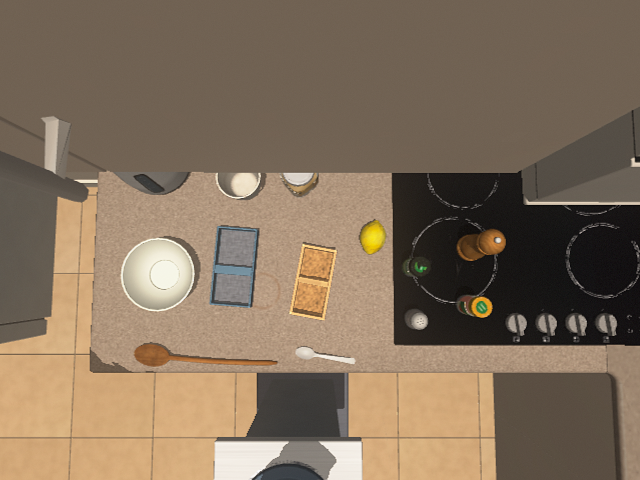

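The scene view shows the jars, shaker and mill at the hob's left edge: red (335,355), green (340,302), salt (299,326), mill (386,335). The lemon is at (345,278), with the box, tray and bowl to its left. The top view shows the same layout. A cabinet or hood hides the top third of that image. Next I'll work out positions.

```bash
cat > h.py <<'E'
import numpy as np,cv2
from rig import bot
def cloud(cam,d,st=None):
    i=bot.camera_info(cam);K=i["K"];v,u=np.mgrid[0:480,0:640]
    P=np.stack([(u-K[0,2])/K[0,0]*d,(v-K[1,2])/K[1,1]*d,d],-1)
    if cam=="wrist":
        M=i["mount"];Pt=P@M[:3,:3].T+M[:3,3]
        return Pt@np.array(st["tcp_rot"]).T+st["position"]
    return (P-i["t"])@i["R"]
def fitc(q):
    A=np.c_[2*q,np.ones(len(q))];s=np.linalg.lstsq(A,(q**2).sum(1),rcond=None)[0]
    return s[:2],np.sqrt(s[2]+s[:2]@s[:2])
E
python3 - <<'E'
from h import *
import pickle
out={}
for c in ["scene","top"]:
    p,d=bot.capture(c);X=cloud(c,d);np.save(f"X_{c}.npy",X)
    for t in "spice_jar_red spice_jar_green salt_shaker pepper_mill lemon spice_box cruet_tray fruit_bowl honey_jar mug".split():
        r=bot.trace(c,t)
        if not r: print(c,t,"none");continue
        r=r[0];m=r["region"]&(d>0);m2=cv2.erode(m.astype(np.uint8),np.ones((3,3)))>0
        q=X[m2] if m2.sum()>20 else X[m]
        out[c,t]=X[m]
        print(c,t,round(r["p"],2),r["bbox"],"lo",np.percentile(q,3,axis=0).round(3),"hi",np.percentile(q,97,axis=0).round(3),"med",np.median(q,0).round(3))
pickle.dump(out,open("out.pkl","wb"))
X=np.load("X_top.npy")
print("hood top cam",X[100,::80].round(2).tolist(), X[160,::80].round(2).tolist())
print(X[190,560],X[195,550])
E
```

```text
scene spice_jar_red 0.82 [323.6, 334.3, 350.2, 375.4] lo [ 0.423 -0.41   0.02 ] hi [ 0.457 -0.375  0.114] med [ 0.436 -0.4    0.089]
scene spice_jar_green 0.71 [331.2, 285.3, 349.4, 322.2] lo [ 0.505 -0.29   0.019] hi [ 0.534 -0.261  0.113] med [ 0.516 -0.283  0.084]
scene salt_shaker 0.94 [292.4, 311.9, 310.1, 339.7] lo [ 0.395 -0.293  0.021] hi [ 0.424 -0.268  0.096] med [ 0.407 -0.284  0.063]
scene pepper_mill 0.72 [369.9, 302.9, 401.3, 360.2] lo [ 0.542 -0.427  0.019] hi [ 0.579 -0.393  0.166] med [ 0.557 -0.415  0.091]
scene lemon 0.73 [327.6, 268.4, 358.2, 290.1] lo [ 0.555 -0.212  0.026] hi [ 0.611 -0.167  0.056] med [ 0.582 -0.193  0.045]
scene spice_box 0.57 [257.6, 241.5, 319.7, 279.7] lo [ 0.418 -0.102  0.003] hi [ 0.564 -0.013  0.044] med [ 0.49  -0.049  0.022]
scene cruet_tray 0.81 [238.4, 196.7, 308.7, 239.5] lo [0.443 0.069 0.002] hi [0.607 0.163 0.036] med [0.518 0.123 0.013]
scene fruit_bowl 0.58 [329.7, 284.3, 350.4, 323.3] lo [ 0.505 -0.29   0.019] hi [ 0.534 -0.261  0.113] med [ 0.516 -0.283  0.084]
scene honey_jar 0.75 [342.9, 190.0, 370.7, 238.7] lo [ 0.682 -0.0
[... 1143 characters left out ...]
 [0.573 0.342 0.047] med [0.509 0.287 0.019]
top honey_jar 0.97 [281.7, 172.4, 321.6, 197.6] lo [ 0.681 -0.06   0.03 ] hi [0.71  0.005 0.112] med [ 0.696 -0.028  0.09 ]
top mug 0.61 [281.8, 172.4, 320.8, 196.2] lo [ 0.681 -0.06   0.029] hi [0.711 0.008 0.112] med [ 0.698 -0.028  0.09 ]
hood top cam [[0.58, 0.08, 0.81], [0.58, 0.04, 0.81], [0.58, 0.01, 0.81], [0.58, -0.03, 0.81], [0.58, -0.07, 0.81], [0.58, -0.11, 0.81], [0.58, -0.14, 0.81], [0.58, -0.18, 0.81]] [[0.55, 0.06, 0.83], [0.58, 0.1, 0.7], [0.58, 0.04, 0.7], [0.58, -0.01, 0.7], [0.58, -0.07, 0.7], [0.58, -0.13, 0.7], [0.58, -0.18, 0.7], [0.58, -0.23, 0.72]]
[ 0.55945643 -0.22800295  0.71853853] [ 0.55858016 -0.22815259  0.70502628]
```

```bash
cat > fit.py <<'E'
from h import *
import pickle
from scipy.optimize import least_squares
out=pickle.load(open("out.pkl","rb"))
prof={"spice_jar_red":(.021,.03,.100),"spice_jar_green":(.020,.03,.1),"salt_shaker":(.022,.02,.068),"pepper_mill":(.025,.135,.16),"honey_jar":(.0355,.02,.09),"mug":(.046,.02,.09)}
for (c,t),q in out.items():
    if t in prof:
        r,z0,z1=prof[t]
        top=q[:,2].max()
        s=q[(q[:,2]>z0)&(q[:,2]<z1)][:,:2]
        if len(s)<8: print(c,t,"few",len(s));
        else:
            f=lambda x:np.hypot(*(s-x).T)-r
            k=least_squares(f,s.mean(0),loss="soft_l1",f_scale=.002)
            # free radius
            k2=least_squares(lambda x:np.hypot(*(s-x[:2]).T)-x[2],[*k.x,r],loss="soft_l1",f_scale=.002)
            print(c,t,len(s),"fixedr",k.x.round(4),"rms",np.median(abs(f(k.x))).round(4),"free",k2.x.round(4),end=" ")
        z9=np.percentile(q[:,2],98); tt=q[q[:,2]>z9-.006]; print("top",z9.round(3),((tt.min(0)+tt.max(0))/2).round(4)[:2],np.ptp(tt,0).round(3)[:2])
    elif t in("spice_box","cruet_tray"):
        H={"spice_box":.042,"cruet_tray":.034}[t]
        s=q[(q[:,2]>H-.006)&(q[:,2]<H+.006)]
        rect=cv2.minAreaRect((s[:,:2]*1000).astype(np.float32));print(c,t,len(s),rect)
    elif t=="lemon":
        s=q[q[:,2]>.02]; rect=cv2.minAreaRect((s[:,:2]*1000).astype(np.float32)); print(c,t,rect,q[:,2].max())
        w,v=np.linalg.eigh(np.cov(s[:,:2].T)); print(np.degrees(np.arctan2(v[1,1],v[0,1])),np.sqrt(w),s[s[:,2]>.05].mean(0))
X=np.load("X_top.npy")
q=X[230:320,115:200].reshape(-1,3); s=q[(q[:,2]>.044)&(q[:,2]<.056)]
print("bowl top",fitc(s[:,:2]),len(s))
X=np.load("X_scene.npy")
q=X[160:205,214:273].reshape(-1,3); s=q[(q[:,2]>.044)&(q[:,2]<.056)]
print("bowl scene",fitc(s[:,:2]),len(s))
E
python3 fit.py
```

```text
scene spice_jar_red 325 fixedr [ 0.4444 -0.388 ] rms 0.0007 free [ 0.4444 -0.388   0.021 ] top 0.115 [ 0.4436 -0.3888] [0.041 0.043]
scene spice_jar_green 284 fixedr [ 0.5246 -0.2691] rms 0.0009 free [ 0.5242 -0.2698  0.0193] top 0.114 [ 0.5242 -0.2701] [0.039 0.038]
scene salt_shaker 239 fixedr [ 0.4154 -0.2689] rms 0.0017 free [ 0.4141 -0.2719  0.0193] top 0.097 [ 0.4132 -0.2736] [0.027 0.028]
scene pepper_mill 237 fixedr [ 0.5728 -0.3978] rms 0.0022 free [ 0.5693 -0.4022  0.0205] top 0.172 [ 0.5667 -0.4041] [0.019 0.019]
scene lemon ((562.527587890625, -208.18606567382812), (117.21796417236328, 64.35521697998047), 40.20356369018555) 0.11187491752912446
168.3544119013924 [0.01463562 0.01863344] [ 0.58483032 -0.19098799  0.05636573]
scene spice_box 498 ((492.66876220703125, -54.635799407958984), (83.40200805664062, 151.78233337402344), 79.70834350585938)
scene cruet_tray 435 ((525.0093994140625, 115.48118591308594), (95.87571716308594, 170.490478515625), 85.16918182373047)
scene honey_jar 556 fixedr [ 0.7203 -0.0263] rms 0.0022 free [ 0.7215 -0.0235  0.0381] top 0.112 [ 0.7189 -0.02
[... 818 characters left out ...]
6 0.01787192] [ 0.59049288 -0.18445834  0.05284784]
top spice_box 747 ((493.1107482910156, -54.66599655151367), (76.1944808959961, 151.81475830078125), 79.64315032958984)
top cruet_tray 802 ((525.7656860351562, 117.24332427978516), (88.55623626708984, 169.98965454101562), 85.5240249633789)
top honey_jar 334 fixedr [ 0.7194 -0.0245] rms 0.0018 free [ 0.7203 -0.0245  0.0363] top 0.112 [ 0.7006 -0.0243] [0.025 0.061]
top mug 335 fixedr [ 0.7319 -0.0225] rms 0.0026 free [ 0.7204 -0.0246  0.0363] top 0.112 [ 0.7006 -0.0243] [0.025 0.061]
bowl top (array([0.5085961 , 0.27385263]), np.float64(0.07416882808278427)) 658
bowl scene (array([0.50870648, 0.2724553 ]), np.float64(0.07436473472943914)) 275
```

```bash
python3 - <<'E'
from h import *
X=np.load("X_scene.npy")
for (u,v) in [(365,30),(365,62),(362,66),(450,60),(450,113),(448,118),(550,120),(550,172),(600,198),(636,220),(340,20),(345,45),(330,8)]: print((u,v),X[v,u].round(3))
X=np.load("X_top.npy")
for (u,v) in [(300,168),(300,171),(500,170),(530,200),(535,204),(600,204),(560,202),(350,171),(450,165)]: print((u,v),X[v,u].round(3))
# lemon mask fit: silhouette with ellipsoid in top cam
from scipy.optimize import least_squares
import pickle
out=pickle.load(open("out.pkl","rb"))
q=np.vstack([out["top","lemon"],out["scene","lemon"]])
q=q[(q[:,2]>.012)&(q[:,2]<.06)&(abs(q[:,0]-.588)<.05)&(abs(q[:,1]+.185)<.05)]
def f(p):
    c,s=np.cos(p[2]),np.sin(p[2]);d=q[:,:2]-p[:2]
    a=(d[:,0]*c+d[:,1]*s)/.039;b=(-d[:,0]*s+d[:,1]*c)/.0275;z=(q[:,2]-.028)/.028
    return (np.sqrt(a*a+b*b+z*z)-1)*.03
for th in (2.5,2.9,3.3):
    k=least_squares(f,[.588,-.183,th],loss="soft_l1",f_scale=.002);print(k.x,np.degrees(k.x[2]),k.cost)
s=bot.read_state();print(s["time_s"],s["position"])
E
```

```text
(365, 30) [ 0.558 -0.243  0.719]
(365, 62) [ 0.561 -0.244  0.665]
(362, 66) [0.889 0.254 0.317]
(450, 60) [ 0.558 -0.443  0.768]
(450, 113) [ 0.558 -0.462  0.699]
(448, 118) [ 0.557 -0.462  0.692]
(550, 120) [ 0.557 -0.615  0.783]
(550, 172) [ 0.558 -0.639  0.727]
(600, 198) [ 0.557 -0.706  0.742]
(636, 220) [ 0.559 -0.748  0.746]
(340, 20) [ 0.584 -0.123  0.678]
(345, 45) [0.89  0.351 0.334]
(330, 8) [ 0.583 -0.088  0.686]
(300, 168) [ 0.584 -0.054  0.676]
(300, 171) [ 0.584 -0.053  0.666]
(500, 170) [ 0.584 -0.208  0.671]
(530, 200) [ 0.56  -0.229  0.674]
(535, 204) [ 0.559 -0.237  0.664]
(600, 204) [ 0.559 -0.289  0.663]
(560, 202) [ 0.561 -0.257  0.664]
(350, 171) [ 0.585 -0.093  0.664]
(450, 165) [ 0.585 -0.165  0.685]
[ 0.59156235 -0.18456879  2.91290621] 166.8972320203699 0.0021014904500480133
[ 0.59156238 -0.18456878  2.91291407] 166.89768205451367 0.002101490447627401
[ 0.59156351 -0.18456837  2.91322304] 166.91538505938016 0.002101490451725381
1.2 [0.25125799 0.57223017 0.22253833]
```

Request:
servo_tool(increments=[[0,[0,0,0],-7],[0,[0,0,0],-7]])

```text
time_s: 1.45
position: [0.2512, 0.5723, 0.2226]
tcp_rot: [[-0.986, 0.165, 0.0], [0.165, 0.986, -0.0], [-0.0, -0.0, -1.0]]
force: [-0.0, 0.9, -0.0]
opening: 1.0
```

```bash
cat > go.py <<'E'
import sys
from h import *
s=bot.read_state();R=np.array(s["tcp_rot"]);p=s["position"]
print("t",s["time_s"],"pos",p.round(4),"q",s["joint_positions"].round(1),"open",round(s["opening"],3))
hd=np.degrees(np.arctan2(R[1,0],R[0,0]));print("heading",hd.round(2))
for a in sys.argv[1:]:
    w=np.array([float(x) for x in a.split(",")]);d=R.T@(w-p)*1000;print(a,"tool mm",d.round(1));p=w
E
python3 go.py .47,0,.23 .571,-.40,.225 .571,-.4,.127
```

```text
t 1.45 pos [0.2512 0.5723 0.2226] q [ 56.1  30.2  82.1  -0.   67.7 -24.5] open 1.0
heading 170.52
.47,0,.23 tool mm [-310.  -528.4   -7.4]
.571,-.40,.225 tool mm [-165.5 -377.9    5. ]
.571,-.4,.127 tool mm [ 0.  0. 98.]
```

Request:
servo_tool(increments=[[0,[-26,-44,-1],0],[0,[-26,-44,-1],0],[0,[-26,-44,-1],0],[0,[-26,-44,-1],0],[0,[-26,-44,-1],0]])

```text
time_s: 2.08
position: [0.3429, 0.3321, 0.2278]
tcp_rot: [[-0.986, 0.168, 0.001], [0.168, 0.986, 0.0], [-0.001, 0.001, -1.0]]
force: [1.0, -0.4, 0.2]
opening: 0.998
```

Request:
servo_tool(increments=[[0,[-26,-44,-1],0],[0,[-26,-44,-1],0],[0,[-26,-44,0],0],[0,[-26,-44,0],0],[0,[-26,-44,0],0]])

```text
time_s: 2.7
position: [0.4341, 0.0931, 0.2299]
tcp_rot: [[-0.986, 0.169, 0.001], [0.169, 0.986, 0.0], [-0.001, 0.0, -1.0]]
force: [1.0, 0.9, -0.5]
opening: 1.001
```

Request:
servo_tool(increments=[[0,[-25,-44,0],0],[0,[-25,-44,0],0],[0,[-20,-47,0],0],[0,[-20,-47,0],0],[0,[-20,-47,0],0]])

```text
time_s: 3.32
position: [0.5035, -0.1514, 0.2297]
tcp_rot: [[-0.986, 0.169, 0.001], [0.169, 0.986, -0.0], [-0.001, 0.0, -1.0]]
force: [1.3, -0.6, 0.0]
opening: 0.999
```

```bash
python3 go.py .571,-.40,.225
```

```text
t 3.325 pos [ 0.5035 -0.1514  0.2297] q [ -28.9   22.1   95.8    0.    62.1 -109.2] open 0.999
heading 170.27
.571,-.40,.225 tool mm [-108.5 -233.7    4.8]
```

Request:
servo_tool(increments=[[0,[-22,-47,1],0],[0,[-22,-47,1],0],[0,[-22,-47,1],0],[0,[-22,-47,1],0],[0,[-20,-45,1],0]])

```text
time_s: 3.95
position: [0.5707, -0.3992, 0.2244]
tcp_rot: [[-0.986, 0.169, 0.0], [0.169, 0.986, -0.0], [-0.0, 0.0, -1.0]]
force: [1.3, 0.2, 0.4]
opening: 1.001
```

```bash
cat > w.py <<'E'
import sys
from h import *
s=bot.read_state();p,d=bot.capture("wrist");cv2.imwrite(f"pics/{sys.argv[1]}.png",p)
X=cloud("wrist",d,s);np.save("X_wrist.npy",X)
E
python3 go.py .571,-.40,.225; python3 w.py w1; python3 - <<'E'
from h import *
X=np.load("X_wrist.npy")
q=X.reshape(-1,3);m=(np.hypot(q[:,0]-.571,q[:,1]+.4)<.05)&(q[:,2]>.1);q=q[m];print(len(q))
s=q[(q[:,2]>.168)];print("knob",len(s),(s.min(0)+s.max(0))/2)
s=q[(q[:,2]>.135)&(q[:,2]<.16)];print(fitc(s[:,:2]))
E
```

```text
t 3.95 pos [ 0.5707 -0.3992  0.2244] q [ -44.2   35.9   70.7    0.    73.5 -124.4] open 1.001
heading 170.28
.571,-.40,.225 tool mm [-0.5 -0.7 -0.6]
68647
knob 63679 [ 0.56063813 -0.39970231  0.25526923]
(array([ 0.56906311, -0.39948213]), np.float64(0.020762265007249366))
```

View pics/w1.png

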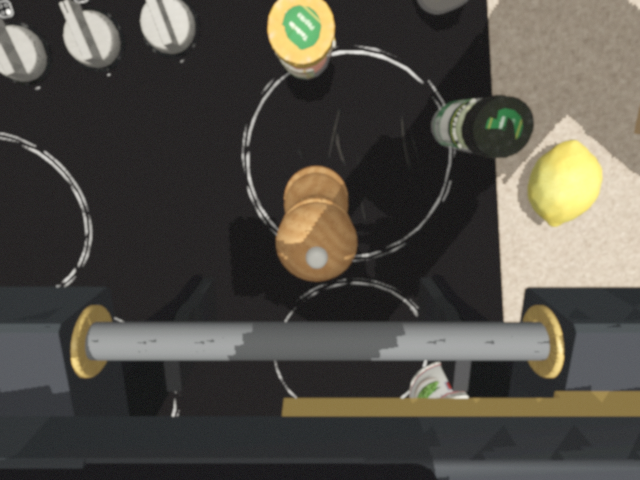

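The wrist view has the mill's knob at (316,258), centred between the fingers. The wrist depth puts it at about (0.570,-0.3995), so I'm descending.

Request:
servo_tool(increments=[[0,[0,0,30],0],[0,[0,0,30],0],[0,[0,0,25],0],[0,[0,0,12],0],[0,[0,0,0],0]])

```text
time_s: 4.62
position: [0.57, -0.397, 0.1268]
tcp_rot: [[-0.986, 0.169, -0.001], [0.169, 0.986, 0.001], [0.001, 0.001, -1.0]]
force: [-0.4, 0.1, -0.6]
opening: 1.003
```

Request:
servo_tool(increments=[[1,[0,0,0],0],[1,[0,0,0],0],[1,[0,0,0],0],[1,[0,0,0],0],[1,[0,0,0],0]])

```text
time_s: 5.25
position: [0.5704, -0.3977, 0.1278]
tcp_rot: [[-0.986, 0.169, 0.0], [0.169, 0.986, -0.001], [-0.001, -0.001, -1.0]]
force: [-0.9, 0.0, 0.4]
opening: 0.539
```

```bash
python3 go.py
```

```text
t 5.25 pos [ 0.5704 -0.3977  0.1278] q [ -44.1   41.6   75.7   -0.    62.7 -124.4] open 0.539
heading 170.29
```

Request:
servo_tool(increments=[[1,[0,0,-12],0],[1,[0,0,-20],0],[1,[0,0,-25],0],[1,[0,0,-20],0],[1,[0,0,0],0]])

```text
time_s: 5.88
position: [0.5717, -0.3986, 0.2081]
tcp_rot: [[-0.986, 0.169, 0.005], [0.169, 0.986, -0.004], [-0.005, -0.004, -1.0]]
force: [-0.2, -0.7, -2.4]
opening: 0.541
```

```bash
python3 go.py .598,-.335,.205 .598,-.2,.205 .5666,.1133,.205 .5666,.1133,.127
```

```text
t 5.875 pos [ 0.5717 -0.3986  0.2081] q [ -44.1   36.6   71.9    0.    71.1 -124.4] open 0.541
heading 170.3
.598,-.335,.205 tool mm [-15.2  67.2   2.9]
.598,-.2,.205 tool mm [ 22.8 133.1  -0.6]
.5666,.1133,.205 tool mm [ 83.8 303.5  -1.6]
.5666,.1133,.127 tool mm [ 0.4  0.3 78. ]
```

Request:
servo_tool(increments=[[1,[-8,30,0],0],[1,[-8,37,0],0],[1,[6,35,0],0],[1,[8,48,0],0],[1,[9,50,0],0]])

```text
time_s: 6.5
position: [0.5966, -0.1977, 0.2039]
tcp_rot: [[-0.986, 0.169, -0.001], [0.169, 0.986, 0.001], [0.001, 0.001, -1.0]]
force: [-0.1, 0.2, -3.4]
opening: 0.545
```

Request:
servo_tool(increments=[[1,[12,50,0],0],[1,[13,50,0],0],[1,[14,50,0],0],[1,[15,50,0],0],[1,[15,50,0],0]])

```text
time_s: 7.12
position: [0.5705, 0.0606, 0.2042]
tcp_rot: [[-0.986, 0.169, -0.001], [0.169, 0.986, 0.0], [0.001, 0.0, -1.0]]
force: [0.5, 0.1, -2.8]
opening: 0.543
```

```bash
python3 go.py .5666,.1133,.205
```

```text
t 7.125 pos [0.5705 0.0606 0.2042] q [ -5.1  27.6  90.7   0.   61.8 -85.4] open 0.543
heading 170.28
.5666,.1133,.205 tool mm [12.7 51.3 -0.8]
```

Request:
servo_tool(increments=[[1,[6,26,0],0],[1,[5,20,0],0],[1,[2,6,0],0],[1,[0,0,0],0],[1,[0,0,0],0]])

```text
time_s: 7.75
position: [0.5675, 0.1112, 0.2045]
tcp_rot: [[-0.985, 0.17, 0.0], [0.17, 0.985, -0.0], [-0.0, -0.0, -1.0]]
force: [0.2, -0.7, -2.2]
opening: 0.539
```

```bash
python3 go.py .5666,.1133,.127; python3 w.py w2; python3 - <<'E'
from h import *
p,d=bot.capture("scene");cv2.imwrite("pics/s2.png",cv2.resize(p[100:340,150:450],None,fx=2.5,fy=2.5))
E
```

```text
t 7.75 pos [0.5675 0.1112 0.2045] q [  0.   27.9  90.   -0.   62.1 -80.2] open 0.539
heading 170.22
.5666,.1133,.127 tool mm [ 1.3  1.9 77.5]
```

View pics/w2.png

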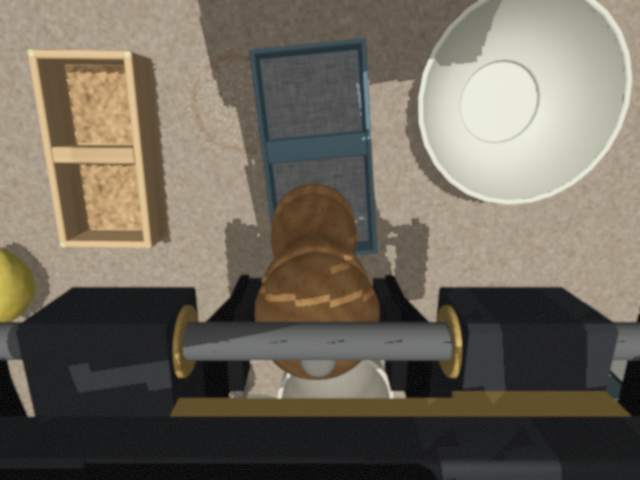

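View pics/s2.png

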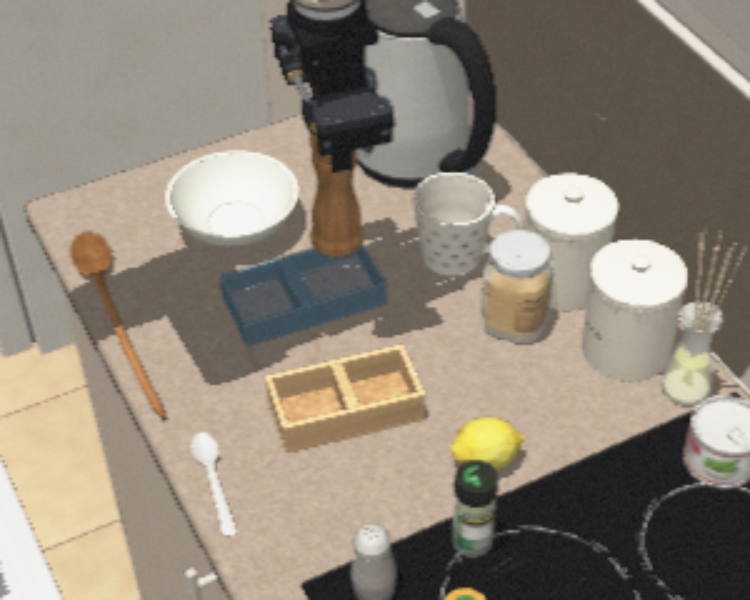

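The mill hangs upright over the larger bay, with its foot at (314,225) in the wrist view. I'm lowering it.

Request:
servo_tool(increments=[[1,[1,2,25],0],[1,[0,0,25],0],[1,[0,0,15],0],[1,[0,0,7],0],[1,[0,0,3],0]])

```text
time_s: 8.48
position: [0.567, 0.1143, 0.1296]
tcp_rot: [[-0.986, 0.169, 0.0], [0.169, 0.986, -0.0], [-0.0, 0.0, -1.0]]
force: [0.2, -0.3, -1.5]
opening: 0.54
```

Request:
servo_tool(increments=[[1,[0,0,1],0],[1,[0,0,1],0],[1,[0,0,0],0]])

```text
time_s: 8.85
position: [0.5668, 0.1146, 0.1279]
tcp_rot: [[-0.986, 0.169, 0.001], [0.169, 0.986, -0.0], [-0.001, 0.0, -1.0]]
force: [0.1, -0.4, -2.0]
opening: 0.537
```

```bash
python3 go.py .5666,.1133,.127; python3 w.py w3
```

```text
t 8.85 pos [0.5668 0.1146 0.1279] q [  0.4  33.8  93.9  -0.   52.3 -79.9] open 0.537
heading 170.3
.5666,.1133,.127 tool mm [-0.  -1.3  0.9]
```

View pics/w3.png

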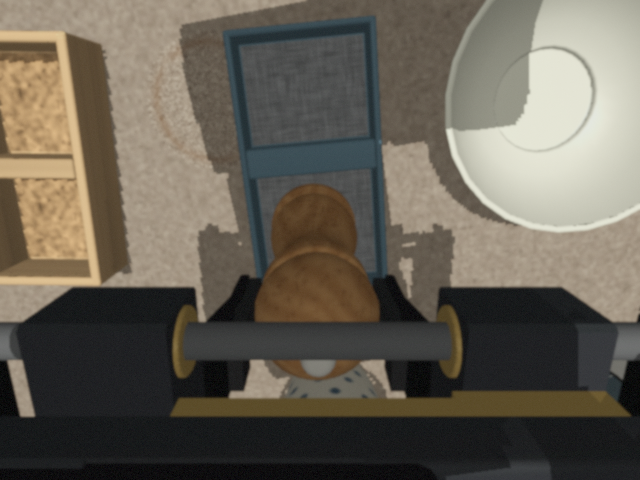

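Request:
servo_tool(increments=[[1,[0,0,1],0],[1,[0,0,1],0],[1,[0,0,0],0]])

```text
time_s: 9.28
position: [0.5679, 0.1144, 0.1277]
tcp_rot: [[-0.986, 0.168, 0.004], [0.168, 0.986, -0.0], [-0.004, 0.0, -1.0]]
force: [-1.1, -0.9, 7.7]
opening: 0.543
```

Request:
servo_tool(increments=[[0.25,[0,0,0],0],[0.15,[0,0,0],0],[0,[0,0,0],0],[0,[0,0,-10],0],[0,[0,0,-30],0]])

```text
time_s: 9.9
position: [0.5653, 0.1145, 0.1648]
tcp_rot: [[-0.986, 0.169, -0.004], [0.169, 0.986, -0.0], [0.004, -0.001, -1.0]]
force: [0.4, -0.3, 0.8]
opening: 0.973
```

Request:
servo_tool(increments=[[0,[0,0,-30],0],[0,[5,0,-20],0]])

```text
time_s: 10.15
position: [0.5626, 0.1153, 0.2176]
tcp_rot: [[-0.986, 0.169, 0.003], [0.169, 0.986, -0.0], [-0.003, 0.0, -1.0]]
force: [-0.4, 0.5, 0.6]
opening: 0.999
```

```bash
python3 - <<'E'
from h import *
p,d=bot.capture("scene");cv2.imwrite("pics/s3.png",cv2.resize(p[100:340,150:450],None,fx=2.5,fy=2.5))
r=bot.trace("scene","pepper_mill");X=cloud("scene",d)
q=X[r[0]["region"]&(d>0)]
for a,b in[(.02,.06),(.06,.1),(.13,.16),(.165,.18)]:
    s=q[(q[:,2]>a)&(q[:,2]<b)];print(a,len(s),np.median(s,0).round(4), fitc(s[:,:2]) if len(s)>10 else "")
print(r[0]["p"],q[:,2].max())
E
python3 go.py .598,-.19,.2 .4443,-.3887,.2 .4443,-.3887,.067 .5246,-.269,.067
```

```text
0.02 202 [0.5536 0.0909 0.0434] (array([0.5645012 , 0.10842908]), np.float64(0.023493996469155832))
0.06 177 [0.5585 0.0951 0.0764] (array([0.56409997, 0.10597543]), np.float64(0.016610652949817475))
0.13 181 [0.5597 0.0946 0.1492] (array([0.56601539, 0.10697339]), np.float64(0.019008948056443892))
0.165 21 [0.5674 0.1054 0.1685] (array([0.5682883 , 0.10706107]), np.float64(0.007488865165018335))
0.7 0.177974879818037
t 10.25 pos [0.563  0.1156 0.2184] q [  0.5  26.5  89.9   0.   63.2 -79.8] open 0.998
heading 170.3
.598,-.19,.2 tool mm [ -85.9 -295.3   18.6]
.4443,-.3887,.2 tool mm [ 118.  -221.7   -0.9]
.4443,-.3887,.067 tool mm [ 7.00e-01 -1.00e-01  1.33e+02]
.5246,-.269,.067 tool mm [-59.  131.5   0.5]
```

View pics/s3.png

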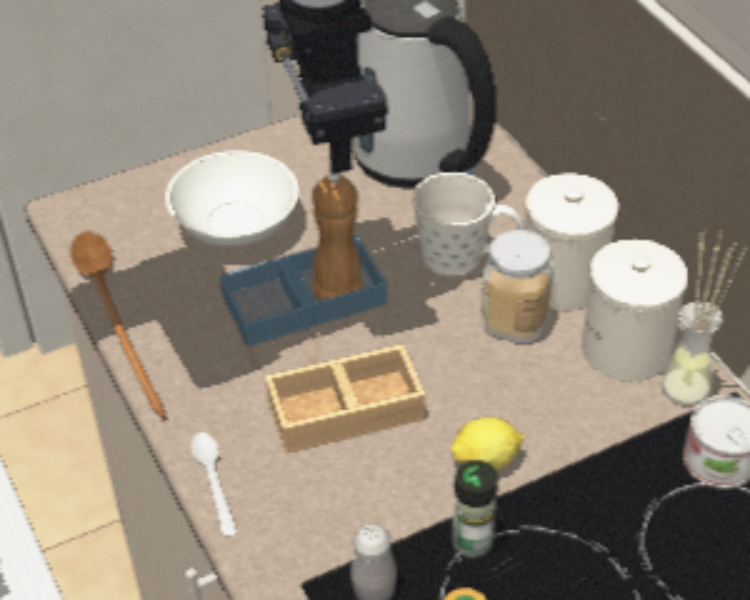

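The scene view shows the mill upright in the larger bay. Its foot is at about (337,290) in the enlarged crop, and its estimated position is about (0.567,0.110). Next is the green jar.

Request:
servo_tool(increments=[[0,[-3,-40,0],0],[0,[-3,-50,0],0],[0,[-3,-50,8],0],[0,[-4,-50,8],0],[0,[-4,-50,8],0]])

```text
time_s: 10.88
position: [0.5374, -0.1255, 0.1906]
tcp_rot: [[-0.986, 0.169, -0.001], [0.169, 0.986, 0.0], [0.001, 0.0, -1.0]]
force: [-0.0, 0.2, -0.5]
opening: 1.003
```

Request:
servo_tool(increments=[[0,[-4,-50,6],0],[0,[-3,-50,4],0],[0,[-3,-46,4],0],[0,[0,0,0],0]])

```text
time_s: 11.38
position: [0.5226, -0.2731, 0.1763]
tcp_rot: [[-0.985, 0.173, -0.0], [0.173, 0.985, -0.0], [0.0, -0.0, -1.0]]
force: [0.5, 0.9, 0.3]
opening: 0.998
```

```bash
python3 w.py w4; python3 go.py .5246,-.269,.067;python3 - <<'E'
from h import *
X=np.load("X_wrist.npy")
for n,c in {"green":(.5246,-.269),"red":(.4443,-.3887),"salt":(.4147,-.271)}.items():
    q=X.reshape(-1,3);q=q[np.hypot(q[:,0]-c[0],q[:,1]-c[1])<.035]
    for a,b in [(.03,.07),(.09,.108),(.108,.125)]:
        s=q[(q[:,2]>a)&(q[:,2]<b)]
        if len(s)>30: print(n,a,len(s),fitc(s[:,:2]),((s.min(0)+s.max(0))/2).round(4))
E
```

```text
t 11.425 pos [ 0.5225 -0.2708  0.1765] q [ -38.3   30.7   90.     0.    59.4 -118.4] open 0.998
heading 170.11
.5246,-.269,.067 tool mm [ -1.9   2.  109.5]
green 0.03 514 (array([ 0.52465175, -0.26866575]), np.float64(0.02099869160302002)) [ 0.5113 -0.2676  0.05  ]
green 0.09 527 (array([ 0.52386035, -0.26816829]), np.float64(0.020336184105728964)) [ 0.5146 -0.2679  0.0991]
green 0.108 3438 (array([ 0.52331271, -0.26806945]), np.float64(0.013985113242988324)) [ 0.5238 -0.2681  0.1108]
red 0.03 1245 (array([ 0.44313867, -0.38706576]), np.float64(0.020487408320474697)) [ 0.4435 -0.3753  0.05  ]
red 0.09 996 (array([ 0.44375066, -0.38734554]), np.float64(0.020227067330553947)) [ 0.4441 -0.3772  0.099 ]
red 0.108 4565 (array([ 0.44342468, -0.38678137]), np.float64(0.014501218482918824)) [ 0.4436 -0.3874  0.111 ]
salt 0.03 763 (array([ 0.41365274, -0.27050158]), np.float64(0.019403941070236623)) [ 0.4214 -0.271   0.0518]
salt 0.09 2012 (array([ 0.41406844, -0.26920555]), np.float64(0.009577772764858954)) [ 0.4139 -0.2692  0.0937]
```

View pics/w4.png

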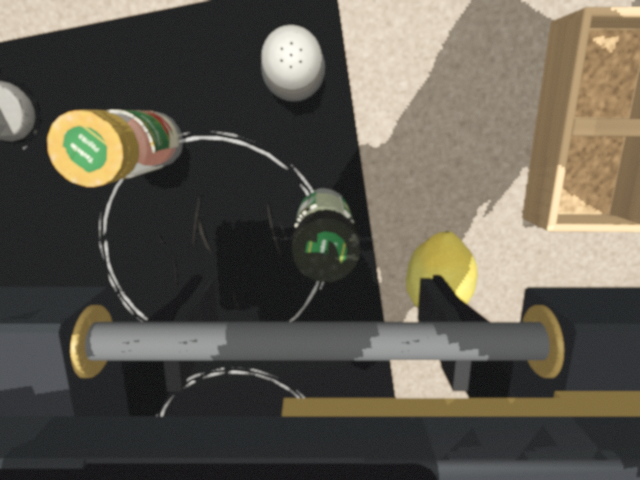

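Request:
servo_tool(increments=[[0,[-1,2,30],0],[0,[0,0,35],0],[0,[0,0,30],0],[0,[0,0,14],0],[0,[0,0,0],0]])

```text
time_s: 12.05
position: [0.5241, -0.2665, 0.0678]
tcp_rot: [[-0.986, 0.168, -0.002], [0.168, 0.986, 0.002], [0.002, 0.001, -1.0]]
force: [0.1, 0.4, -0.3]
opening: 1.001
```

Request:
servo_tool(increments=[[1,[0,0,0],0],[1,[0,0,0],0],[1,[0,0,0],0],[1,[0,0,0],0],[1,[0,0,0],0]])

```text
time_s: 12.68
position: [0.5245, -0.268, 0.0687]
tcp_rot: [[-0.986, 0.169, 0.0], [0.169, 0.986, -0.0], [-0.0, -0.0, -1.0]]
force: [0.1, 0.4, 0.7]
opening: 0.517
```

Request:
servo_tool(increments=[[1,[0,0,-10],0],[1,[0,0,-25],0],[1,[0,0,-30],0],[1,[0,0,-10],0]])

```text
time_s: 13.18
position: [0.5255, -0.2686, 0.1457]
tcp_rot: [[-0.986, 0.169, 0.003], [0.169, 0.986, -0.002], [-0.003, -0.002, -1.0]]
force: [-1.1, 0.2, -0.9]
opening: 0.455
```

```bash
python3 go.py .5305,-.0616,.15
```

```text
t 13.175 pos [ 0.5255 -0.2686  0.1457] q [ -37.9   33.    91.5    0.    55.2 -118.2] open 0.455
heading 170.29
.5305,-.0616,.15 tool mm [ 30.  204.9  -4.8]
```

Request:
servo_tool(increments=[[1,[6,40,0],0],[1,[6,42,0],0],[1,[6,42,0],0],[1,[6,42,0],0],[1,[6,39,0],0]])

```text
time_s: 13.8
position: [0.529, -0.0592, 0.1431]
tcp_rot: [[-0.986, 0.169, -0.001], [0.169, 0.986, 0.0], [0.001, 0.0, -1.0]]
force: [0.5, -0.0, -0.6]
opening: 0.458
```

Request:
servo_tool(increments=[[1,[0,0,0],0]])

```text
time_s: 13.92
position: [0.5283, -0.0579, 0.1431]
tcp_rot: [[-0.986, 0.165, -0.002], [0.165, 0.986, 0.001], [0.002, 0.001, -1.0]]
force: [0.8, 0.0, -1.1]
opening: 0.459
```

```bash
python3 w.py w5; python3 go.py .5305,-.0616,.067;python3 - <<'E'
from h import *
p,d=bot.capture("scene");cv2.imwrite("pics/s5.png",cv2.resize(p[100:340,150:450],None,fx=2.5,fy=2.5))
r=bot.trace("scene","spice_jar_green");X=cloud("scene",d)
q=X[r[0]["region"]&(d>0)]
print(r[0]["p"],r[0]["bbox"],np.percentile(q,[1,50,99],axis=0).round(3))
q=q[(q[:,2]>.08)]
from scipy.optimize import least_squares
E
```

```text
t 13.975 pos [ 0.529  -0.0596  0.1432] q [-18.5  29.6  99.8  -0.   50.7 -98.9] open 0.457
heading 170.45
.5305,-.0616,.067 tool mm [-1.9 -1.7 76.2]
0.78 [294.5, 222.0, 311.9, 247.2] [[ 0.509 -0.089  0.021]
 [ 0.519 -0.076  0.109]
 [ 0.579 -0.008  0.164]]
```

View pics/w5.png

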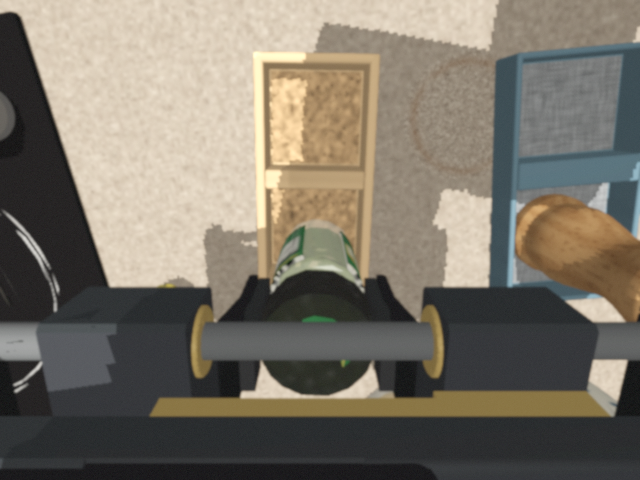

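View pics/s5.png

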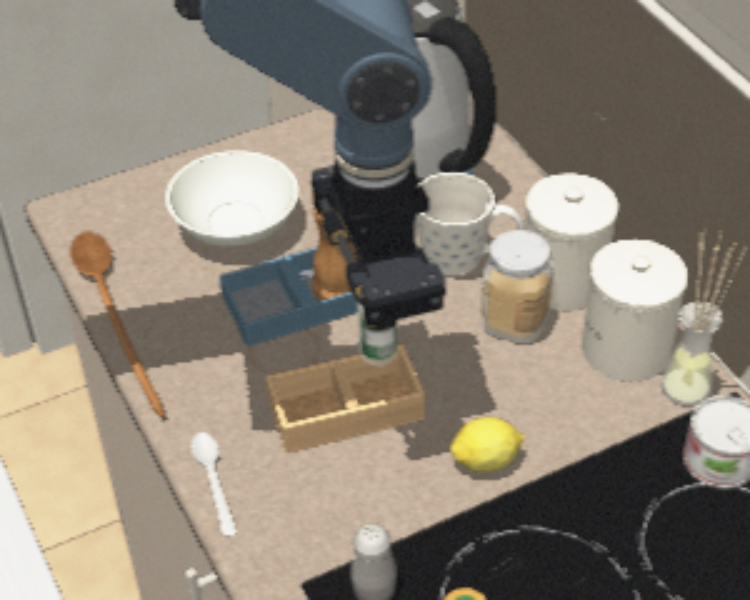

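The green jar hangs upright over the far bay, at (315,270) in the wrist view. I'm lowering it.

Request:
servo_tool(increments=[[1,[-2,-2,25],0],[1,[0,0,25],0],[1,[0,0,12],0],[1,[0,0,6],0],[1,[0,0,2],0]])

```text
time_s: 14.7
position: [0.5314, -0.0635, 0.0736]
tcp_rot: [[-0.986, 0.169, 0.0], [0.169, 0.986, -0.0], [-0.0, -0.0, -1.0]]
force: [-0.7, 0.4, -1.1]
opening: 0.455
```

Request:
servo_tool(increments=[[1,[0,0,2],0],[1,[0,0,2],0],[1,[0,0,1],0]])

```text
time_s: 15.08
position: [0.5322, -0.0634, 0.0715]
tcp_rot: [[-0.986, 0.168, 0.003], [0.168, 0.986, -0.001], [-0.003, -0.001, -1.0]]
force: [-3.9, -0.4, 22.5]
opening: 0.453
```

Request:
servo_tool(increments=[[1,[0,0,-3],0],[0.4,[0,0,0],0],[0.2,[0,0,0],0],[0,[0,0,0],0],[0,[0,0,-5],0]])

```text
time_s: 15.7
position: [0.5307, -0.0629, 0.0762]
tcp_rot: [[-0.986, 0.169, -0.001], [0.169, 0.986, 0.0], [0.001, 0.0, -1.0]]
force: [-0.5, 0.2, 0.5]
opening: 0.827
```

Request:
servo_tool(increments=[[0,[0,0,-30],0],[0,[0,0,-30],0],[0,[0,0,-30],0]])

```text
time_s: 16.08
position: [0.531, -0.063, 0.1676]
tcp_rot: [[-0.986, 0.169, -0.0], [0.169, 0.986, 0.0], [0.0, 0.0, -1.0]]
force: [0.1, -0.8, -0.8]
opening: 0.993
```

```bash
python3 w.py w6; python3 go.py .444,-.388,.18 .444,-.388,.067;python3 - <<'E'
from h import *
X=np.load("X_wrist.npy").reshape(-1,3);q=X[np.hypot(X[:,0]-.531,X[:,1]+.062)<.04]
for a in np.arange(.04,.13,.01):
    s=q[(q[:,2]>a)&(q[:,2]<a+.01)]
    if len(s)>30: print(a.round(3),len(s),fitc(s[:,:2]),((s.min(0)+s.max(0))/2).round(4))
E
```

```text
t 16.125 pos [ 0.5334 -0.0637  0.1713] q [-18.7  27.3  98.   -0.   54.2 -99. ] open 0.999
heading 170.31
.444,-.388,.18 tool mm [  33.5 -334.7   -8.5]
.444,-.388,.067 tool mm [8.00e-01 1.00e-01 1.13e+02]
0.04 1352 (array([ 0.53096162, -0.06133081]), np.float64(0.035337407981839666)) [ 0.529  -0.0615  0.0449]
0.05 148 (array([ 0.53357281, -0.06416652]), np.float64(0.021214754979332492)) [ 0.5204 -0.063   0.055 ]
0.06 169 (array([ 0.53350966, -0.06415742]), np.float64(0.02114677851539805)) [ 0.5211 -0.0628  0.065 ]
0.07 238 (array([ 0.53261991, -0.06377907]), np.float64(0.020052184004056246)) [ 0.5212 -0.0627  0.075 ]
0.08 107 (array([ 0.53245146, -0.0638609 ]), np.float64(0.019559195245578802)) [ 0.5178 -0.0632  0.0849]
0.09 276 (array([ 0.53248728, -0.06373657]), np.float64(0.02063444433335621)) [ 0.5236 -0.0634  0.0951]
0.1 774 (array([ 0.53103575, -0.06358123]), np.float64(0.017849445700870367)) [ 0.5321 -0.0637  0.105 ]
0.11 3197 (array([ 0.53205613, -0.06368354]), np.float64(0.0134547804207449)) [ 0.5322 -0.0637  0.1118]
```

View pics/w6.png

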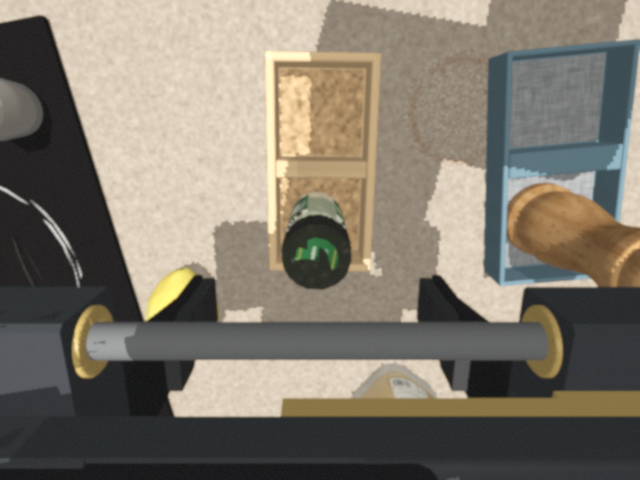

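The green jar is upright in the far bay, with its top at z 0.112. In the wrist view it's at (315,250), inside the walls. Next is the red jar.

Request:
servo_tool(increments=[[0,[4,-45,-2],0],[0,[5,-50,-1],0],[0,[5,-50,-1],0],[0,[5,-50,-1],0],[0,[5,-50,0],0]])

```text
time_s: 16.75
position: [0.4656, -0.302, 0.1716]
tcp_rot: [[-0.986, 0.169, 0.0], [0.169, 0.986, -0.0], [-0.0, -0.0, -1.0]]
force: [0.2, -0.7, 0.0]
opening: 1.003
```

Request:
servo_tool(increments=[[0,[5,-50,0],0],[0,[4,-39,0],0],[0,[0,0,0],0]])

```text
time_s: 17.12
position: [0.4415, -0.39, 0.1714]
tcp_rot: [[-0.985, 0.173, 0.001], [0.173, 0.985, -0.002], [-0.001, -0.001, -1.0]]
force: [-0.3, -0.1, 0.0]
opening: 1.0
```

```bash
python3 w.py w7; python3 go.py .444,-.388,.067;python3 - <<'E'
from h import *
X=np.load("X_wrist.npy").reshape(-1,3)
for n,c in {"red":(.4443,-.3887),"salt":(.4147,-.271)}.items():
    q=X[np.hypot(X[:,0]-c[0],X[:,1]-c[1])<.035]
    for a,b in [(.03,.07),(.09,.108),(.108,.125)]:
        s=q[(q[:,2]>a)&(q[:,2]<b)]
        if len(s)>30: print(n,a,len(s),fitc(s[:,:2]),((s.min(0)+s.max(0))/2).round(4))
E
```

```text
t 17.175 pos [ 0.4416 -0.3877  0.1712] q [ -52.2   31.    90.5    0.    58.6 -132.3] open 1.001
heading 170.14
.444,-.388,.067 tool mm [ -2.4   0.  104.2]
red 0.03 580 (array([ 0.44318244, -0.38727446]), np.float64(0.0206361125715981)) [ 0.4303 -0.3878  0.05  ]
red 0.09 476 (array([ 0.44313984, -0.38787713]), np.float64(0.020255333046969755)) [ 0.4333 -0.387   0.099 ]
red 0.108 3785 (array([ 0.44284945, -0.38755423]), np.float64(0.014401263334790887)) [ 0.4433 -0.3877  0.1111]
salt 0.03 1833 (array([ 0.41283534, -0.27272548]), np.float64(0.017494918936020298)) [ 0.4128 -0.2767  0.05  ]
salt 0.09 1690 (array([ 0.41351663, -0.26999221]), np.float64(0.009505004662771705)) [ 0.4138 -0.2699  0.0934]
```

Request:
servo_tool(increments=[[0,[-2,0,30],0],[0,[0,0,35],0],[0,[0,0,27],0],[0,[0,0,12],0],[1,[0,0,0],0]])

```text
time_s: 17.8
position: [0.4442, -0.3858, 0.0671]
tcp_rot: [[-0.986, 0.168, -0.001], [0.168, 0.986, 0.002], [0.001, 0.001, -1.0]]
force: [-0.1, -0.2, -0.3]
opening: 0.947
```

Request:
servo_tool(increments=[[1,[0,0,0],0],[1,[0,0,0],0],[1,[0,0,0],0],[1,[0,0,0],0],[1,[0,0,0],0]])

```text
time_s: 18.42
position: [0.4443, -0.3872, 0.0678]
tcp_rot: [[-0.986, 0.169, 0.0], [0.169, 0.986, -0.0], [-0.0, -0.0, -1.0]]
force: [-0.4, -0.3, 1.9]
opening: 0.464
```

Request:
servo_tool(increments=[[1,[0,0,0],0],[1,[0,0,0],0]])

```text
time_s: 18.68
position: [0.4443, -0.3872, 0.0678]
tcp_rot: [[-0.986, 0.169, 0.0], [0.169, 0.986, -0.0], [-0.0, -0.0, -1.0]]
force: [-0.6, -0.0, 3.1]
opening: 0.467
```

Request:
servo_tool(increments=[[1,[0,0,-10],0],[1,[0,0,-25],0],[1,[0,0,-40],0],[1,[0,0,-30],0],[1,[0,0,-10],0]])

```text
time_s: 19.3
position: [0.4449, -0.3878, 0.1848]
tcp_rot: [[-0.986, 0.169, 0.002], [0.169, 0.986, -0.003], [-0.003, -0.003, -1.0]]
force: [-0.7, -0.2, -2.0]
opening: 0.47
```

```bash
python3 go.py .4557,-.0478,.18
```

```text
t 19.3 pos [ 0.4449 -0.3878  0.1848] q [ -51.9   30.1   89.6    0.    60.1 -132.2] open 0.47
heading 170.3
.4557,-.0478,.18 tool mm [ 46.7 336.9   3.7]
```

Request:
servo_tool(increments=[[1,[4,32,0],0],[1,[6,45,0],0],[1,[6,45,0],0],[1,[6,45,0],0],[1,[6,45,0],0]])

```text
time_s: 19.92
position: [0.4517, -0.1715, 0.1818]
tcp_rot: [[-0.986, 0.169, -0.002], [0.169, 0.986, 0.001], [0.002, 0.001, -1.0]]
force: [-0.1, -1.1, -1.5]
opening: 0.466
```

Request:
servo_tool(increments=[[1,[6,45,0],0],[1,[6,45,0],0],[1,[6,34,0],0],[1,[0,0,0],0]])

```text
time_s: 20.42
position: [0.454, -0.0457, 0.1818]
tcp_rot: [[-0.986, 0.165, -0.003], [0.165, 0.986, 0.001], [0.003, 0.001, -1.0]]
force: [-0.7, -1.0, -2.0]
opening: 0.468
```

```bash
python3 w.py w8; python3 go.py .4557,-.0478,.069
```

```text
t 20.475 pos [ 0.4549 -0.0472  0.182 ] q [ -20.    21.1  107.9   -0.    51.1 -100.4] open 0.465
heading 170.44
.4557,-.0478,.069 tool mm [ -1.1  -0.5 113. ]
```

View pics/w8.png

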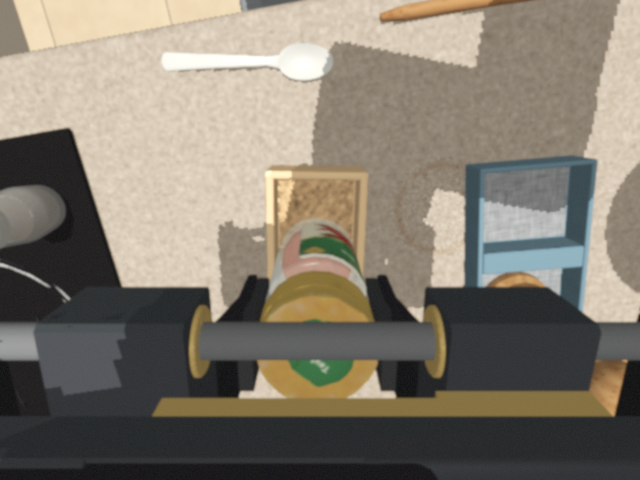

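Request:
servo_tool(increments=[[1,[-1,0,30],0],[1,[0,0,35],0],[1,[0,0,25],0],[1,[0,0,14],0],[1,[0,0,5],0]])

```text
time_s: 21.1
position: [0.4565, -0.049, 0.0728]
tcp_rot: [[-0.985, 0.17, -0.001], [0.17, 0.985, 0.0], [0.001, 0.0, -1.0]]
force: [-0.2, 0.1, 0.0]
opening: 0.467
```

Request:
servo_tool(increments=[[1,[0,0,2],0],[1,[0,0,1],0],[1,[0,0,0],0]])

```text
time_s: 21.48
position: [0.4569, -0.0484, 0.0711]
tcp_rot: [[-0.986, 0.168, 0.001], [0.168, 0.986, -0.0], [-0.001, -0.0, -1.0]]
force: [0.2, -0.5, -1.2]
opening: 0.467
```

Request:
servo_tool(increments=[[1,[0,0,1],0],[1,[0,0,1],0],[1,[0,0,1],0],[1,[0,0,0],0]])

```text
time_s: 21.98
position: [0.4566, -0.0483, 0.0678]
tcp_rot: [[-0.986, 0.169, 0.0], [0.169, 0.986, -0.0], [-0.0, -0.0, -1.0]]
force: [-0.1, 0.1, 2.4]
opening: 0.465
```

Request:
servo_tool(increments=[[0.4,[0,0,0],0],[0.2,[0,0,0],0],[0,[0,0,0],0],[0,[0,0,0],0],[0,[0,0,-10],0]])

```text
time_s: 22.6
position: [0.456, -0.0481, 0.0774]
tcp_rot: [[-0.986, 0.169, -0.002], [0.169, 0.986, 0.001], [0.002, 0.0, -1.0]]
force: [0.3, -0.8, 0.3]
opening: 0.937
```

Request:
servo_tool(increments=[[0,[0,0,-30],0],[0,[0,0,-35],0],[0,[0,0,-30],0]])

```text
time_s: 22.98
position: [0.4566, -0.0483, 0.1744]
tcp_rot: [[-0.986, 0.169, 0.001], [0.169, 0.986, -0.0], [-0.001, -0.0, -1.0]]
force: [0.6, -0.1, 1.2]
opening: 1.0
```

```bash
python3 w.py w9; python3 go.py .414,-.270,.15 .414,-.27,.042;python3 - <<'E'
from h import *
X=np.load("X_wrist.npy").reshape(-1,3);q=X[np.hypot(X[:,0]-.456,X[:,1]+.048)<.03]
for a in np.arange(.05,.13,.02):
    s=q[(q[:,2]>a)&(q[:,2]<a+.02)]
    if len(s)>30: print(a.round(3),len(s),fitc(s[:,:2]),((s.min(0)+s.max(0))/2).round(4))
E
```

```text
t 23.025 pos [ 0.4587 -0.0489  0.1775] q [ -20.    21.6  108.    -0.    49.9 -100.3] open 1.002
heading 170.31
.414,-.270,.15 tool mm [   7.1 -225.4   27.7]
.414,-.27,.042 tool mm [  0.8   0.2 108. ]
0.05 294 (array([ 0.45579479, -0.04815822]), np.float64(0.02085205562403863)) [ 0.4428 -0.0485  0.06  ]
0.07 388 (array([ 0.45668873, -0.0487096 ]), np.float64(0.021286660929951247)) [ 0.4478 -0.0485  0.0799]
0.09 557 (array([ 0.4543594 , -0.04850544]), np.float64(0.01915964906351258)) [ 0.4556 -0.048   0.1001]
0.11 3600 (array([ 0.45551178, -0.04843777]), np.float64(0.014215009336037003)) [ 0.4558 -0.0484  0.112 ]
```

View pics/w9.png

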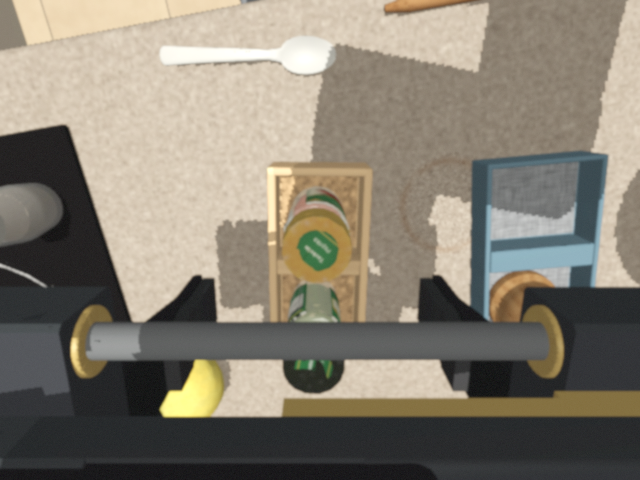

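Both jars stand in the wooden box, red at (318,230) and green at (313,330) in the wrist view. Next is the salt shaker.

Request:
servo_tool(increments=[[0,[2,-40,0],0],[0,[2,-48,0],0],[0,[2,-50,6],0],[0,[1,-50,8],0],[0,[0,-37,8],0]])

```text
time_s: 23.65
position: [0.4113, -0.271, 0.1508]
tcp_rot: [[-0.985, 0.17, 0.001], [0.17, 0.985, -0.001], [-0.001, -0.001, -1.0]]
force: [0.8, 0.3, -0.5]
opening: 0.999
```

Request:
servo_tool(increments=[[0,[0,0,0],0]])

```text
time_s: 23.78
position: [0.4114, -0.2715, 0.1504]
tcp_rot: [[-0.985, 0.173, 0.001], [0.173, 0.985, -0.001], [-0.001, -0.001, -1.0]]
force: [-0.3, 0.8, 0.9]
opening: 0.999
```

```bash
python3 w.py w10; python3 go.py .414,-.27,.042;python3 - <<'E'
from h import *
X=np.load("X_wrist.npy").reshape(-1,3)
q=X[np.hypot(X[:,0]-.414,X[:,1]+.27)<.035]
for a,b in [(.03,.068),(.09,.108)]:
    s=q[(q[:,2]>a)&(q[:,2]<b)]
    if len(s)>30: print(a,len(s),fitc(s[:,:2]),((s.min(0)+s.max(0))/2).round(4))
E
```

```text
t 23.825 pos [ 0.4112 -0.2696  0.1505] q [ -46.3   26.4  105.1    0.    48.5 -126.5] open 1.002
heading 170.14
.414,-.27,.042 tool mm [ -2.8  -0.  108.5]
0.03 1275 (array([ 0.41239073, -0.27043828]), np.float64(0.0183123093688101)) [ 0.4054 -0.2708  0.0491]
0.09 1678 (array([ 0.41331822, -0.26920815]), np.float64(0.009518464427336261)) [ 0.4138 -0.2692  0.0932]
```

View pics/w10.png

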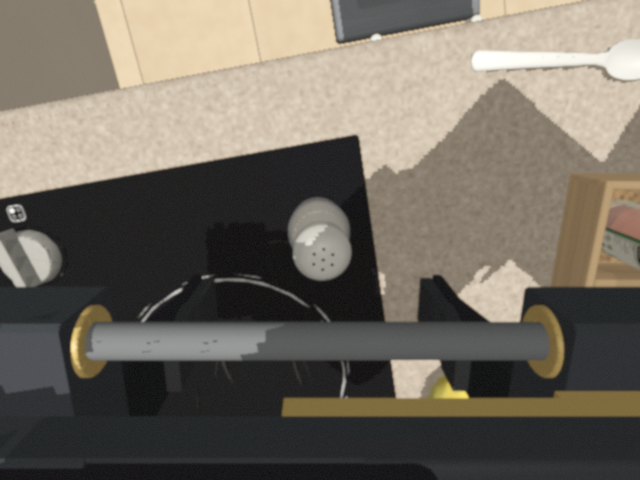

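Request:
servo_tool(increments=[[0,[-2,0,30],0],[0,[0,0,35],0],[0,[0,0,28],0],[0,[0,0,15],0],[1,[0,0,0],0]])

```text
time_s: 24.45
position: [0.4135, -0.268, 0.0421]
tcp_rot: [[-0.986, 0.168, -0.001], [0.168, 0.986, 0.002], [0.002, 0.001, -1.0]]
force: [0.1, -1.3, 0.2]
opening: 0.945
```

Request:
servo_tool(increments=[[1,[0,0,0],0],[1,[0,0,0],0],[1,[0,0,0],0],[1,[0,0,0],0],[1,[0,0,0],0]])

```text
time_s: 25.08
position: [0.4139, -0.2695, 0.0428]
tcp_rot: [[-0.986, 0.169, 0.001], [0.169, 0.986, -0.001], [-0.001, -0.0, -1.0]]
force: [0.4, -0.2, 1.5]
opening: 0.44
```

Request:
servo_tool(increments=[[1,[0,0,0],0],[1,[0,0,0],0]])

```text
time_s: 25.32
position: [0.4139, -0.2695, 0.0428]
tcp_rot: [[-0.986, 0.169, 0.001], [0.169, 0.986, -0.001], [-0.001, -0.0, -1.0]]
force: [0.7, 0.7, 2.1]
opening: 0.442
```

Request:
servo_tool(increments=[[1,[0,0,-10],0],[1,[0,0,-30],0],[1,[0,0,-45],0],[1,[0,0,-40],0],[1,[0,0,-20],0]])

```text
time_s: 25.95
position: [0.414, -0.2694, 0.19]
tcp_rot: [[-0.986, 0.169, 0.002], [0.169, 0.986, -0.002], [-0.002, -0.002, -1.0]]
force: [0.3, 0.0, -1.3]
opening: 0.444
```

```bash
python3 go.py .4768,.1203,.185 .4768,.1203,.042
```

```text
t 25.95 pos [ 0.414  -0.2694  0.19  ] q [ -46.    22.8  102.7   -0.    54.3 -126.3] open 0.444
heading 170.3
.4768,.1203,.185 tool mm [  3.8 394.7   4.3]
.4768,.1203,.042 tool mm [  0.3   0.2 143. ]
```

Request:
servo_tool(increments=[[1,[0,35,0],0],[1,[0,46,0],0],[1,[0,46,0],0],[1,[0,46,0],0],[1,[0,46,0],0]])

```text
time_s: 26.58
position: [0.4501, -0.0517, 0.1878]
tcp_rot: [[-0.986, 0.169, -0.001], [0.169, 0.986, 0.0], [0.001, 0.0, -1.0]]
force: [1.2, -0.6, -0.9]
opening: 0.44
```

Request:
servo_tool(increments=[[1,[1,46,0],0],[1,[1,46,0],0],[1,[1,46,0],0],[1,[1,38,0],-5],[1,[0,0,0],0]])

```text
time_s: 27.2
position: [0.4758, 0.123, 0.1876]
tcp_rot: [[-0.997, 0.078, -0.0], [0.078, 0.997, 0.0], [0.0, 0.0, -1.0]]
force: [0.5, -0.5, -0.3]
opening: 0.44
```

```bash
python3 w.py w11; python3 go.py .4768,.1203,.042
```

```text
t 27.25 pos [0.4756 0.1217 0.1875] q [  1.3  22.9 103.1  -0.   54.  -84.1] open 0.439
heading 175.43
.4768,.1203,.042 tool mm [ -1.4  -1.2 145.5]
```

View pics/w11.png

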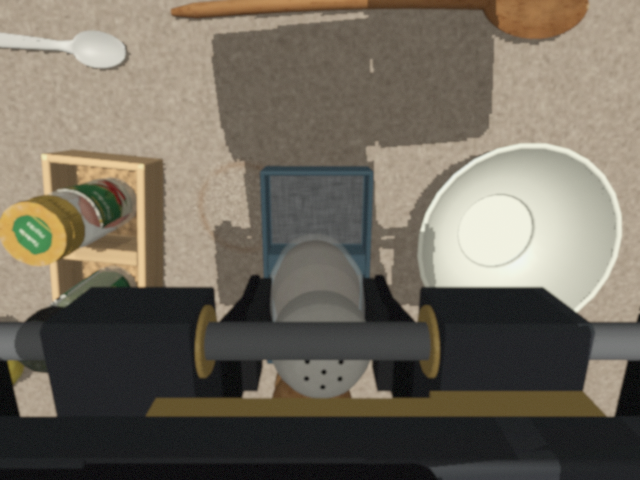

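Request:
servo_tool(increments=[[1,[-1,-1,35],0],[1,[0,0,40],0],[1,[0,0,35],0],[1,[0,0,22],0],[1,[0,0,8],0]])

```text
time_s: 27.88
position: [0.4762, 0.1185, 0.0464]
tcp_rot: [[-0.996, 0.084, -0.003], [0.084, 0.996, -0.0], [0.003, -0.001, -1.0]]
force: [0.6, -0.2, -1.0]
opening: 0.44
```

Request:
servo_tool(increments=[[1,[0,0,2],0],[1,[0,0,1],0],[1,[0,0,0],0]])

```text
time_s: 28.25
position: [0.4778, 0.1197, 0.0453]
tcp_rot: [[-0.997, 0.082, 0.002], [0.082, 0.997, 0.0], [-0.002, 0.0, -1.0]]
force: [-0.4, 0.0, -0.2]
opening: 0.443
```

Request:
servo_tool(increments=[[1,[0,0,1],0],[1,[0,0,1],0],[1,[0,0,1],0],[1,[0,0,0],0]])

```text
time_s: 28.75
position: [0.4775, 0.1198, 0.0427]
tcp_rot: [[-0.997, 0.082, 0.001], [0.082, 0.997, -0.0], [-0.001, 0.0, -1.0]]
force: [-1.5, 0.3, 9.8]
opening: 0.438
```

Request:
servo_tool(increments=[[0.4,[0,0,0],0],[0.2,[0,0,0],0],[0.1,[0,0,0],0],[0.1,[0,0,0],0],[0.1,[0,0,-10],0]])

```text
time_s: 29.38
position: [0.4766, 0.1197, 0.0512]
tcp_rot: [[-0.997, 0.082, -0.002], [0.082, 0.997, -0.0], [0.002, -0.0, -1.0]]
force: [-0.2, 0.1, 0.5]
opening: 0.871
```

Request:
servo_tool(increments=[[0.1,[0,0,-30],0],[0.1,[0,0,-50],0],[0,[0,0,-50],0],[0,[0,0,-10],0]])

```text
time_s: 29.88
position: [0.4793, 0.1199, 0.1953]
tcp_rot: [[-0.997, 0.082, 0.008], [0.082, 0.997, 0.0], [-0.008, 0.001, -1.0]]
force: [0.5, 0.4, -0.5]
opening: 0.984
```

```bash
python3 w.py w12; python3 go.py .5916,-.1846,.19 .5916,-.1846,.012;python3 - <<'E'
from h import *
p,d=bot.capture("top");cv2.imwrite("pics/t12.png",p)
E
```

```text
t 29.925 pos [0.4788 0.1199 0.1948] q [  1.1  22.3 102.6  -0.   54.7 -84.2] open 0.991
heading 175.3
.5916,-.1846,.19 tool mm [-137.3 -294.2    5.4]
.5916,-.1846,.012 tool mm [ 1.10e+00 -1.00e-01  1.78e+02]
```

View pics/w12.png

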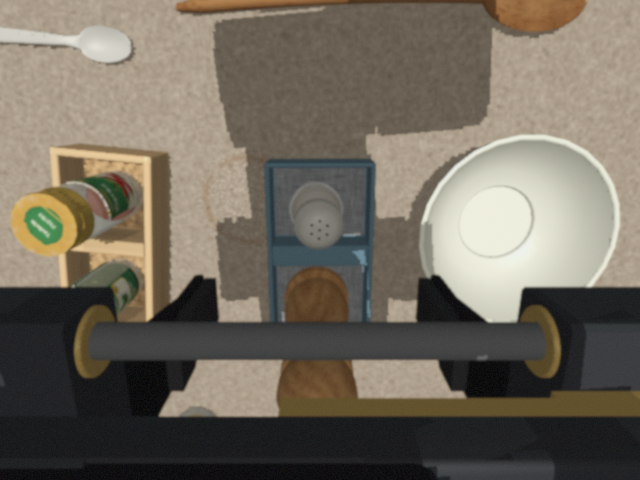

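The salt shaker stands in the smaller bay, at (318,215) in the wrist view. Next is the lemon.

Request:
servo_tool(increments=[[0,[0,-40,0],0],[0,[-20,-46,0],0],[0,[-24,-46,0],0],[0,[-24,-46,0],0],[0,[-24,-46,0],0]])

```text
time_s: 30.6
position: [0.5497, -0.1122, 0.1892]
tcp_rot: [[-0.997, 0.083, -0.004], [0.082, 0.997, 0.002], [0.004, 0.002, -1.0]]
force: [1.2, -0.1, 0.2]
opening: 1.003
```

Request:
servo_tool(increments=[[0,[-24,-46,6],0],[0,[-21,-24,5],8],[0,[0,0,0],0]])

```text
time_s: 30.98
position: [0.5893, -0.1862, 0.1775]
tcp_rot: [[-0.975, 0.222, -0.003], [0.222, 0.975, 0.002], [0.004, 0.001, -1.0]]
force: [0.2, 0.3, 0.0]
opening: 1.002
```

```bash
python3 w.py w13; python3 go.py .5916,-.1846,.012;python3 - <<'E'
from h import *
X=np.load("X_wrist.npy");r=bot.trace("wrist","lemon")[0]
print(r["p"],r["bbox"])
q=X[r["region"]];q=q[(q[:,2]>.01)&(q[:,2]<.065)&(np.hypot(q[:,0]-.59,q[:,1]+.185)<.06)]
from scipy.optimize import least_squares
def f(p):
    c,s=np.cos(p[2]),np.sin(p[2]);d=q[:,:2]-p[:2]
    a=(d[:,0]*c+d[:,1]*s)/.039;b=(-d[:,0]*s+d[:,1]*c)/.0275;z=(q[:,2]-.028)/.028
    return (np.sqrt(a*a+b*b+z*z)-1)*.03
k=least_squares(f,[.588,-.183,2.9],loss="soft_l1",f_scale=.002);print(k.x,np.degrees(k.x[2]),np.median(abs(f(k.x))))
E
```

```text
t 31.025 pos [ 0.5883 -0.1844  0.1779] q [ -27.8   32.6   85.6    0.    62.  -105.1] open 0.999
heading 167.28
.5916,-.1846,.012 tool mm [ -4.1   0.3 165.9]
0.65 [282.2, 166.8, 359.2, 262.7]
[ 0.5913744  -0.18423936  2.84766751] 163.1593299502661 0.0008097441314751363
```

View pics/w13.png

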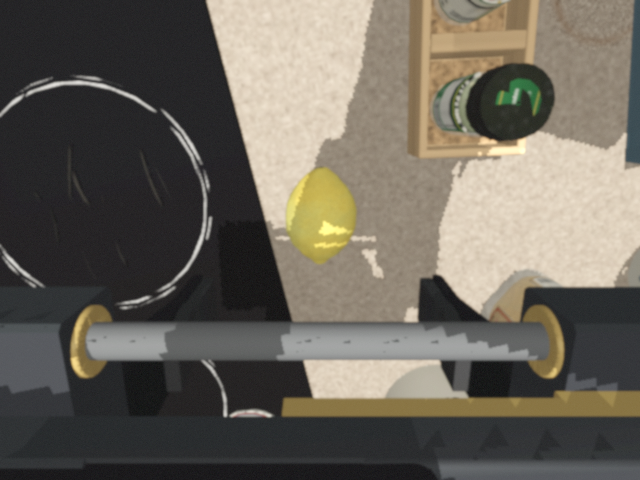

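Request:
servo_tool(increments=[[0,[-3,0,35],0],[0,[0,0,45],0],[0,[0,0,40],0],[0,[0,0,30],0],[0,[0,0,14],0]])

```text
time_s: 31.7
position: [0.5905, -0.1827, 0.0146]
tcp_rot: [[-0.976, 0.218, -0.004], [0.218, 0.976, 0.003], [0.005, 0.001, -1.0]]
force: [0.3, -0.1, 1.1]
opening: 1.001
```

Request:
servo_tool(increments=[[0,[0,0,0],0],[1,[0,0,0],0],[1,[0,0,0],0],[1,[0,0,0],0],[1,[0,0,0],0]])

```text
time_s: 32.33
position: [0.5928, -0.1853, 0.0171]
tcp_rot: [[-0.975, 0.22, 0.001], [0.22, 0.975, -0.0], [-0.001, -0.0, -1.0]]
force: [0.2, 1.3, 0.7]
opening: 0.63
```

Request:
servo_tool(increments=[[1,[0,0,0],0],[1,[0,0,0],0]])

```text
time_s: 32.58
position: [0.5929, -0.1853, 0.0171]
tcp_rot: [[-0.975, 0.22, 0.001], [0.22, 0.975, -0.0], [-0.001, -0.0, -1.0]]
force: [-0.2, 0.9, 4.2]
opening: 0.606
```

Request:
servo_tool(increments=[[1,[0,0,-10],0],[1,[0,0,-30],0],[1,[0,0,-45],0],[1,[0,0,-45],0],[1,[0,0,-40],0]])

```text
time_s: 33.2
position: [0.5924, -0.1852, 0.1883]
tcp_rot: [[-0.975, 0.22, 0.0], [0.22, 0.975, -0.0], [-0.0, -0.0, -1.0]]
force: [1.0, -0.3, -1.5]
opening: 0.606
```

```bash
python3 w.py w14;python3 go.py .47,-.1,.19 .47,.1,.19 .5087,.2732,.19 .5087,.2732,.028
```

```text
t 33.25 pos [ 0.5955 -0.1866  0.1941] q [ -27.6   31.7   84.4   -0.    63.3 -104.9] open 0.612
heading 167.31
.47,-.1,.19 tool mm [141.5  56.9   2.5]
.47,.1,.19 tool mm [ 43.9 195.1  -1. ]
.5087,.2732,.19 tool mm [  0.3 177.5  -0.5]
.5087,.2732,.028 tool mm [  1.6   0.5 162. ]
```

View pics/w14.png

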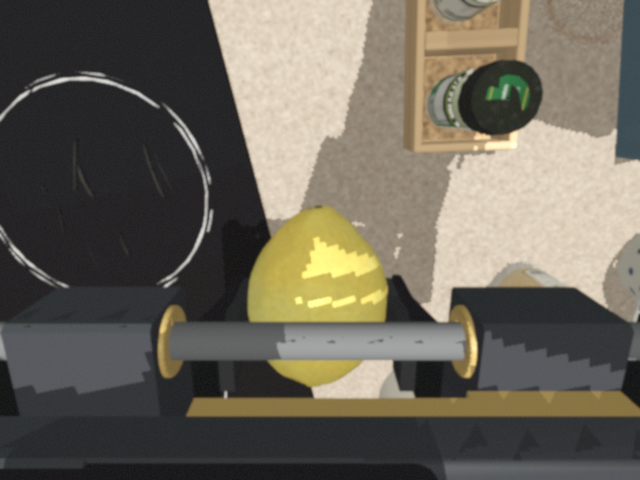

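The lemon is gripped, at (318,295) in the wrist view. I'm carrying it round in front of the mill to the bowl.

Request:
servo_tool(increments=[[1,[30,10,0],0],[1,[40,15,0],0],[1,[40,15,0],0],[1,[32,17,0],0],[1,[10,38,0],0]])

```text
time_s: 33.88
position: [0.4628, -0.0585, 0.1865]
tcp_rot: [[-0.975, 0.222, -0.002], [0.222, 0.975, 0.0], [0.002, -0.0, -1.0]]
force: [0.9, -0.1, -0.1]
opening: 0.608
```

Request:
servo_tool(increments=[[1,[9,40,0],0],[1,[9,40,0],0],[1,[9,40,0],0],[1,[7,38,0],0],[1,[0,38,0],0]])

```text
time_s: 34.5
position: [0.4744, 0.1409, 0.1865]
tcp_rot: [[-0.976, 0.22, -0.001], [0.22, 0.976, -0.0], [0.001, -0.0, -1.0]]
force: [0.6, -1.0, -0.9]
opening: 0.609
```

Request:
servo_tool(increments=[[1,[0,42,0],0],[1,[0,42,0],0],[1,[0,36,0],0],[1,[0,18,0],0],[1,[0,0,0],0]])

```text
time_s: 35.12
position: [0.5053, 0.2746, 0.1863]
tcp_rot: [[-0.976, 0.218, -0.0], [0.218, 0.976, -0.001], [0.0, -0.001, -1.0]]
force: [0.2, -0.7, -0.7]
opening: 0.607
```

```bash
python3 w.py w15;python3 go.py .5087,.2732,.038
```

```text
t 35.175 pos [0.505  0.2736 0.1862] q [ 17.3  28.9  91.6  -0.   59.6 -60. ] open 0.605
heading 167.33
.5087,.2732,.038 tool mm [ -3.8   0.6 148.2]
```

View pics/w15.png

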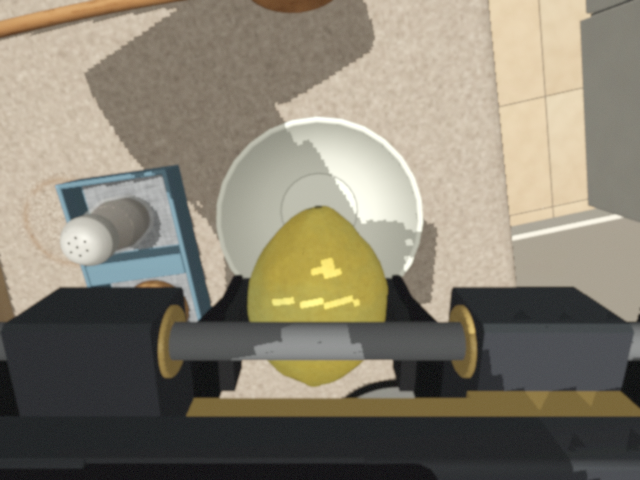

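Request:
servo_tool(increments=[[1,[-4,0,35],0],[1,[0,0,40],0],[1,[0,0,40],0],[1,[0,0,25],0],[1,[0,0,8],0]])

```text
time_s: 35.8
position: [0.5082, 0.2714, 0.0371]
tcp_rot: [[-0.975, 0.222, -0.004], [0.222, 0.975, -0.002], [0.003, -0.002, -1.0]]
force: [0.6, -0.3, -0.4]
opening: 0.607
```

Request:
servo_tool(increments=[[1,[0,0,4],0],[1,[0,0,3],0],[1,[0,0,0],0]])

```text
time_s: 36.17
position: [0.5099, 0.2734, 0.0323]
tcp_rot: [[-0.976, 0.22, 0.001], [0.22, 0.976, 0.0], [-0.001, 0.001, -1.0]]
force: [0.2, -0.2, -1.0]
opening: 0.608
```

Request:
servo_tool(increments=[[1,[0,0,3],0],[0.34,[0,0,0],0],[0.28,[0,0,0],0],[0.28,[0,0,0],0],[0.28,[0,0,-8],0]])

```text
time_s: 36.8
position: [0.509, 0.2732, 0.0364]
tcp_rot: [[-0.976, 0.22, -0.001], [0.22, 0.976, -0.0], [0.001, -0.001, -1.0]]
force: [0.1, -0.4, 0.1]
opening: 0.718
```

Request:
servo_tool(increments=[[0.2,[0,0,-25],0],[0.2,[0,0,-40],0],[0.1,[0,0,-50],0],[0,[0,0,-40],0],[0,[60,0,0],0]])

```text
time_s: 37.42
position: [0.4576, 0.2877, 0.1963]
tcp_rot: [[-0.975, 0.223, 0.015], [0.224, 0.975, 0.005], [-0.013, 0.008, -1.0]]
force: [-0.5, 0.9, -0.6]
opening: 0.981
```

```bash
python3 go.py; python3 - <<'E'
from h import *
for c in("top","scene"):
    p,d=bot.capture(c);cv2.imwrite(f"pics/{c}16.png",p);X=cloud(c,d);np.save(f"X_{c}.npy",X)
    r=bot.trace(c,"lemon")
    if r:
        q=X[r[0]["region"]&(d>0)];print(c,r[0]["p"],np.percentile(q,[2,50,98],axis=0).round(3).tolist())
    for t in("honey_jar","mug"):
        r=bot.trace(c,t)
        if r: q=X[r[0]["region"]&(d>0)];print(t,np.percentile(q,[3,97],axis=0).round(3).tolist())
E
python3 w.py w16
```

```text
t 37.425 pos [0.4576 0.2877 0.1963] q [ 20.3  25.4  96.5  -0.   57.2 -56.8] open 0.981
heading 167.08
top 0.67 [[0.477, 0.245, 0.01], [0.509, 0.266, 0.051], [0.542, 0.293, 0.061]]
honey_jar [[0.68, -0.062, 0.001], [0.714, 0.01, 0.111]]
mug [[0.667, 0.06, 0.005], [0.732, 0.141, 0.093]]
scene 0.76 [[0.478, 0.243, 0.019], [0.506, 0.257, 0.046], [0.54, 0.285, 0.062]]
honey_jar [[0.681, -0.066, 0.009], [0.747, -0.003, 0.112]]
mug [[0.668, 0.056, 0.012], [0.753, 0.142, 0.093]]
```

View pics/scene16.png

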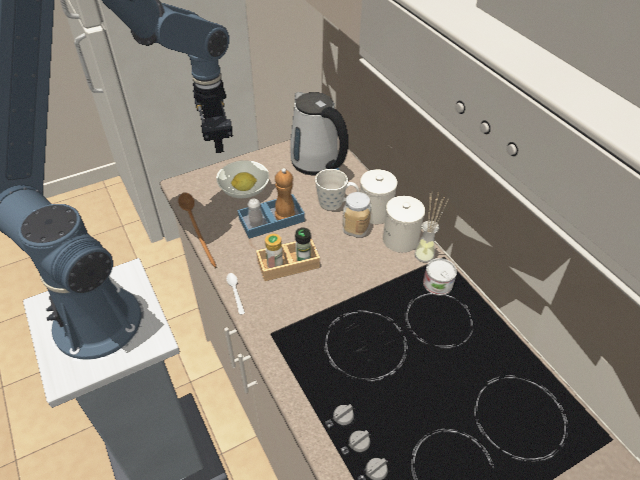

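View pics/w16.png

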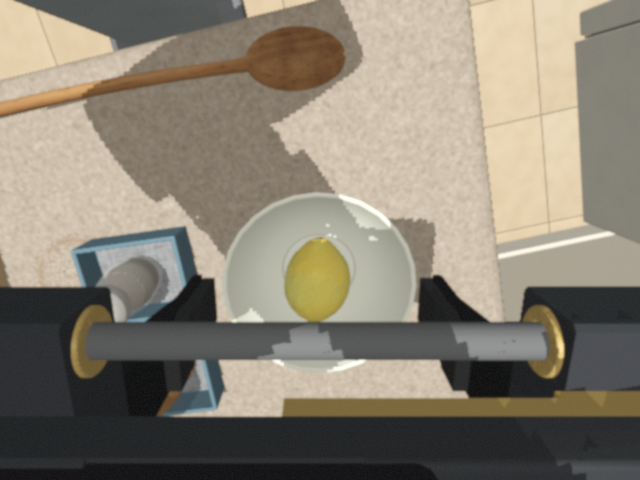

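The scene view shows all five things placed: mill (285,195), shaker (255,212), jars at (273,250) and (303,243), and the lemon in the bowl at (243,182). I'll do one last numeric check with the arm settled.

Request:
servo_tool(increments=[[0,[0,0,0],0],[0,[0,0,0],0],[0,[0,0,0],0],[0,[0,0,0],0]])

```text
time_s: 38.38
position: [0.4509, 0.2865, 0.1915]
tcp_rot: [[-0.975, 0.22, -0.0], [0.22, 0.975, -0.0], [0.0, -0.0, -1.0]]
force: [0.6, -0.5, 0.4]
opening: 1.0
```

```bash
python3 - <<'E'
from h import *
from scipy.optimize import least_squares
def fr(c,h,p): 
    h=np.radians(h);R=np.array([[np.cos(h),-np.sin(h)],[np.sin(h),np.cos(h)]]);return R.T@(p-np.array(c))
box=((.493,-.0547),-10.4);tray=((.5257,.1165),-4.5)
for c in("top","scene"):
    p,d=bot.capture(c);X=cloud(c,d)
    for t,f,r,z0,z1,g in[("spice_jar_red",box,.021,.05,.1,(.456,-.048)),("spice_jar_green",box,.02,.05,.1,(.532,-.064)),("salt_shaker",tray,.022,.038,.068,(.4775,.12)),("pepper_mill",tray,.025,.135,.155,(.567,.113))]:
        q=X.reshape(-1,3);q=q[np.hypot(q[:,0]-g[0],q[:,1]-g[1])<.036];q=q[q[:,2]>.045]
        o=[]
        for a,b in((z0,(z0+z1)/2),((z0+z1)/2,z1)):
            s=q[(q[:,2]>a)&(q[:,2]<b)][:,:2]
            if len(s)<15:o.append(None);continue
            k=least_squares(lambda x:np.hypot(*(s-x).T)-r,g,loss="soft_l1",f_scale=.002);o.append(fr(*f,k.x).round(4))
        print(c,t,o,"top",np.percentile(q[:,2],99.5).round(4))
E
```

```text
top spice_jar_red [None, None] top 0.115
top spice_jar_green [None, None] top 1.0153
top salt_shaker [array([-0.0479,  0.0012]), array([-0.0488,  0.0039])] top 0.0971
top pepper_mill [array([ 0.0423, -0.0013]), array([ 0.0426, -0.0003])] top 0.802
scene spice_jar_red [array([-0.0362, -0.0007]), array([-0.0369, -0.0004])] top 0.1148
scene spice_jar_green [array([ 0.0413, -0.0027]), array([ 0.0415, -0.0016])] top 0.1156
scene salt_shaker [array([-0.0457,  0.0018]), array([-0.0466,  0.0038])] top 0.097
scene pepper_mill [array([ 0.0433, -0.0009]), array([0.0435, 0.0015])] top 0.1759
```

All within limits, so I'm handing in.

```bash
python3 -c "
from rig import bot
print(bot.hand_in())"
```

```text
the job is handed in; nothing more can be done
None
```

All five things are put away, and I handed the job in at about 38.5 s of the 134 s allowed. The pepper mill is in the larger tray bay and the salt shaker in the smaller. The green jar is in the far bay of the wooden box, the red jar in the near bay, and the lemon in the bowl.

My last checks, in metres, each in the frame of its own box or tray:

| Thing | x | y |
|---|---|---|
| spice_jar_red | -0.036 | -0.001 |
| spice_jar_green | +0.041 | -0.002 |
| salt_shaker | -0.047 | +0.003 |
| pepper_mill | +0.043 | 0.000 |

- **Standing:** all four look upright, with tops at the height expected for standing on the floors. The lemon is about 6 mm from the bowl's axis.
- **Bystanders:** the honey jar and mug show no shift beyond measuring noise, a few mm.
- **Arm:** the gripper was open, well above everything and touching nothing.
- **Checks that failed or disagreed:**
  - The top camera's final check gave no position for either jar, and its top heights for the green jar and the mill were invalid. The jar figures therefore rest on the scene camera, with wrist views taken after each jar was released.
  - The green jar slipped about 4 mm in the grip because I lifted before the fingers had fully closed. It met the floor a little early, at about 22 N, but was seated properly afterwards.

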